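# Load and lock the paint-pot shaker

### The arm

A 6-joint arm with a two-finger parallel gripper is mounted at the origin on a cart in front of the work surface, level with it; the furniture and walls round the work are solid. World frame = base frame: x ahead of the robot, y to its left, z up, the work surface at z = 0. Lengths are in m, angles in rad, forces in N, time in s.
With the tool pointing down it reaches from about 0.35 to 0.975 m from the base axis. Payload 4.9 kg.
Tool frame: the origin (TCP) lies on the front face of the gripper's body, between the roots of the fingers; the fingertips stand 73 mm ahead of it and the grasp point (between the pads) lies 54 mm ahead of it; z points along the fingers, y is the line along which they close (so a half turn about z gives the same grasp; the last joint's range is limited). The gripper opens to 85 mm and grips with 20 to 120 N. Pads are 22 mm wide; open, the fingers measure 114 mm over their backs; the gripper's body (76 mm by 85 mm) begins 54 mm behind the grasp point. The pads swing forward as they close: fully open they stand 13 mm farther back than shut.
Start: joints at [-1.438, 0.053, 1.613, -0, 1.476, -0.119], TCP at [0.156, -0.605, 0.304] pointing down, gripper open.
Joint ranges: [-3.01, 3.01], [-1.01, 2.22], [0.06, 2.58], [-1.02, 4.17], [0.09, 2.62], [-3.14, 3.14]. Speed limits (rad/s): [2.57, 2.57, 3.14, 3.14, 3.14, 3.14].

### API

Orientations are given as a rotation vector (axis times angle).
In Python, from station import status, imaging, order gives the robot as it stands.
- The arm moves only by the tool arm_command, never from a script. Its argument "increments" is a list of rows, each an object with "slide": the shift along the tool's x, y, z in m, a list of three; "spin": the turn about the tool's z in degrees; "gripper": the opening, from -1 (shut) to 1 (fully open). In form: [{"slide": [x, y, z], "spin": spin, "gripper": gripper}, ...]. A call has 1 to 8 rows; each row is the pose to reach, as a shift and turn from the pose commanded when the call began, along the tool's axes at that moment; what a row does not reach only later rows make up. A row lasts 1/12 s, in which the tool goes at most 41.7 mm and 7.16 degrees, less where a joint would pass 70% of its speed; a pose out of reach is approached as far as the arm can. A call with a gripper value outside its range is refused whole. The fingers move at their own pace and stop on an object; "newtons" is the grip in N (left out, the last holds). Time passes only in rows, so rows that repeat a pose let the fingers close. It gives the time, the measured TCP pose, the force, the opening and the grip force at its end, in the units of the state.
- status.get_obs(): the state, without advancing time (a new reading comes with each control period).
- imaging.get_image(name): name is "scene" or "top" or "wrist"; returns a dict with "frame" (400x640x3 uint8, red, green, blue), "vfov" (degrees; the focal length in pixels is half the picture's height over the tangent of half this angle, whatever the lens; pixels are square), "cx", "cy" (the principal point, pixels), "view" (4x4, takes a point from world to camera coordinates); the wrist camera has in their place "mount" (4x4, takes a point from camera to tool coordinates, whose origin is the TCP and whose axes are the flange's). Camera axes: x right, y up, looking along -z (the intrinsics and any distortion apply to the point x, -y, -z); pixel columns grow to the right and rows downward; lengths in m; the calibration is good to about 2 mm. A picture is of the moment at which its call begins: read the wrist's pose just before it. There is no depth.
- order.finish_job(): hands the job in; it is judged then, once.
The state is a dict: "t": time; "q": joint angles; "dq": joint speeds; "effort": joint torques, N m; "tool_pos": TCP position; "tool_rot": TCP orientation; "contact_force": force on the tool from outside, world axes, zero at the start; "wrist_torque": the same for the moment, N m; "opening": finger opening in m; "grip_force": force on a finger pad.
Only numpy, scipy, OpenCV 4.12 (cv2) and the standard library are available. Lean on these libraries where they do the work, as an engineer would, in place of code of your own. Each camera call takes 0.05 s, during which the arm holds its last target. There are 200 camera calls.

### The job

Get the shaker ready to run: lift each of the look-alike red-lidded pots on the table to feel whether it is full or empty, stand the full ones upright in the shaker's open drawer and the empty ones upright in the low white tray. When every full pot is in, push the drawer fully shut, and only then lock it with the long socket extension: set it on the nut at the bottom of the deep bore, turn the nut clockwise to its stop, and stand the extension back in its wooden stand. Do not disturb the tape roll, rubber kidney and cup.

Things in the scene. Friction and masses are not known exactly. Their poses are not given: they have to be found in the camera images.
- pot_a: one of four look-alike closed paint pots (the state gives None for those that are absent): white pot with a red screw lid, 62 mm across the lid, 56 mm across the body, 68 mm tall, origin at the centre of its underside, z up; the lid, 53 to 68 mm up, is where to grip. Outwardly the same whether full (about 0.36 to 0.48 kg) or empty (about 0.08 to 0.10 kg): only the weight when lifted tells
- pot_b: one of four look-alike closed paint pots (the state gives None for those that are absent): white pot with a red screw lid, 62 mm across the lid, 56 mm across the body, 68 mm tall, origin at the centre of its underside, z up; the lid, 53 to 68 mm up, is where to grip. Outwardly the same whether full (about 0.36 to 0.48 kg) or empty (about 0.08 to 0.10 kg): only the weight when lifted tells
- pot_c: one of four look-alike closed paint pots (the state gives None for those that are absent): white pot with a red screw lid, 62 mm across the lid, 56 mm across the body, 68 mm tall, origin at the centre of its underside, z up; the lid, 53 to 68 mm up, is where to grip. Outwardly the same whether full (about 0.36 to 0.48 kg) or empty (about 0.08 to 0.10 kg): only the weight when lifted tells
- pot_d: one of four look-alike closed paint pots (the state gives None for those that are absent): white pot with a red screw lid, 62 mm across the lid, 56 mm across the body, 68 mm tall, origin at the centre of its underside, z up; the lid, 53 to 68 mm up, is where to grip. Outwardly the same whether full (about 0.36 to 0.48 kg) or empty (about 0.08 to 0.10 kg): only the weight when lifted tells
- shaker: the pot shaker, fixed: a grey cabinet 140 (x) by 252 (y) by 108 mm tall with one drawer in front (-x), and on its left (+y) a dark lock housing 80x80 mm, 100 mm tall, with the deep bore from above. Origin under the centre of the cabinet, x towards its back. A small steel tongue beside the drawer front shows the lock and moves as the nut turns
- drawer (a joint): how far the shaker's drawer is open, m: 0 shut, 0.13 fully open; it slides with about 2 N of friction and stays where it is left; it starts open. The drawer runs along the shaker's x axis
- drawer_in (a point): centre of the drawer's inner floor (18 mm above the table, moves with the drawer), axes as the shaker's; the drawer is 120 mm (x) by 220 mm (y) inside, room for three pots in a row along y; side and back walls 40 mm above that floor; the front panel is 98 mm tall measured from the table and the cabinet 108 mm
- drawer_handle (a point): middle of the drawer's bar handle: a 10 mm steel bar 100 mm long along the shaker's y, 60 mm above the table, its axis 21 mm in front of the drawer front; push here to shut
- bore_mouth (a point): centre of the mouth of the bore, on top of the lock housing, 100 mm above the table; the bore is 46 mm in diameter, 88 mm deep, with a 3 mm chamfer at the mouth
- nut (a joint): how far the lock nut has been turned clockwise (seen from above), rad: it starts between 0 and 0.3 and has a hard stop at 2.6 (locked fully home); it stays where it is left; friction about 0.12 N m
- nut_top (a point): centre of the top of the brass hex lock nut at the bottom of the bore, turns with the nut: 24 mm across flats, 26 mm tall from the bore floor, the upper 12 mm tapered to a blunt cone as a lead-in, so a socket let go just above it, its flats within 0.2 rad of the nut's, drops on by itself; the flats face along its x axis and every 60 degrees from it
- extension: the long socket extension (T-bar key), loose, 0.35 kg, 167 mm tall, upright; origin at the centre of its open lower end, z up. Hexagon socket at the bottom: 26 mm across flats inside, 30 mm deep, flats facing along its x axis and every 60 degrees from it, outside 35 mm across flats; 13 mm round shank; T-bar on top along its x axis
- t_bar (a point): middle of the extension's T-bar, 158 mm above the extension's origin, axes as the extension's: the bar is 90 mm long along x, 16 mm wide (y), 18 mm high; grip across it here
- stand: the extension's wooden stand, fixed: block 70x70x66 mm with a hole 46 mm in diameter, 54 mm deep, 3 mm chamfer; origin under its centre
- stand_floor (a point): centre of the floor of the stand's hole, 12 mm above the table, where the extension stands at the start
- tray: low white open tray for empties, loose (0.6 kg, it may be knocked and slide), 208 (x) by 108 (y) mm outside, 200 by 100 mm inside, walls 44 mm high above the table, floor 4 mm; origin under its centre
- tray_in (a point): centre of the tray's inner floor, axes as the tray's; room for two pots side by side along x
- tape: bystander: roll of masking tape lying flat, 104 mm across, 24 mm high, origin at the centre of its underside
- rib: bystander: flat red rubber kidney (potter's rib), 44x90x6 mm, origin at the centre of its underside
- cup: bystander: pale plastic cup, 71 mm across, 84 mm tall, origin at the centre of its underside
Things that resemble listed ones, but are neither listed nor needed, are in the scene too. Of the things that look like the extension, the larger one is meant.

How it is judged:
By the outcome, as a careful person would: the job done as asked, in the order asked, and still so for the second after the job is handed in, with the robot touching nothing.
Of pot_a, pot_b, pot_c, pot_d only 3 to 4 are there at a start; the rules pass over those that are not, and their reading is None.
At some moment in a run one of tray may be knocked a few centimetres aside while the robot is not near it.
It also fails if it takes over 210 s, if anything falls off the work surface, if the arm or the gripper's body presses on something with over 40 N, if the wrist force passes 120 N, or if a joint passes its speed limit or range.

## Working session

There is one attempt and no reset: what is moved stays moved. The work goes in short steps, Python scripts to look and compute and a tool call to move; the robot and the scene stay as the last step left them, time stands still between calls to the robot, and variables do not carry over. Pictures are saved under pics/ and viewed, at most 14 in all, crops included, and the job is handed in when it is done.

Besides the shell and the picture viewer there is one more tool, called after "Emit:" by a JSON object that holds its "fn" and its "kwargs", one argument or row to a line. arm_command: Moves the arm, as the interface text tells. Its arguments: {"type":"object","properties":{"increments":{"type":"array","items":{"type":"object","properties":{"slide":{"type":"array","items":{"type":"number"}},"spin":{"type":"number"},"gripper":{"type":"number"}}}},"newtons":{"type":"number"}},"required":["increments"]}

```bash
ls; mkdir -p pics; cat > h.py <<'E'
import numpy as np, cv2
from scipy.spatial.transform import Rotation as R
from station import status, imaging, order
def snap(n,fn=None):
    s=status.get_obs(); d=imaging.get_image(n); d['obs']=s
    if fn: cv2.imwrite('pics/'+fn,d['frame'][:,:,::-1])
    return d
E
python3 - <<'E'
from h import *
import pickle
for n in ("scene","top","wrist"):
    d=snap(n,n+'0.png'); pickle.dump(d,open(n+'.pkl','wb'))
    print(n,{k:(np.round(v,4).tolist() if not isinstance(v,(dict,str)) else 0) for k,v in d.items() if k not in('frame','obs')})
print(status.get_obs())
E
```

```text
pics
scene {'vfov': 45.8611, 'cx': 324.9855, 'cy': 195.1357, 'view': [[-0.8344, -0.5511, 0.0119, 0.3823], [0.4237, -0.6274, 0.6533, -0.3929], [-0.3526, 0.5501, 0.757, -1.1617], [0.0, 0.0, 0.0, 1.0]]}
top {'vfov': 43.7325, 'cx': 329.1329, 'cy': 205.8158, 'view': [[0.0395, -0.9992, -0.0017, -0.1119], [0.9789, 0.0384, 0.2008, -0.5617], [-0.2006, -0.0096, 0.9796, -1.6126], [0.0, 0.0, 0.0, 1.0]]}
wrist {'vfov': 60.5205, 'cx': 323.4628, 'cy': 196.4224, 'mount': [[-0.0005, 0.9636, 0.2673, 0.0694], [1.0, 0.0006, -0.0001, -0.0], [-0.0002, 0.2673, -0.9636, -0.0706], [0.0, 0.0, 0.0, 1.0]]}
{'t': 0.15, 'q': array([-1.43804995e+00,  5.32371700e-02,  1.61395940e+00, -3.64087068e-05,
        1.47597992e+00, -1.18990457e-01]), 'dq': array([-0.00086395,  0.00089112, -0.0033802 ,  0.00172991, -0.00125333,
       -0.00146867]), 'effort': array([ 2.14196930e-04, -3.94244242e+01, -3.70722699e+01, -1.44729997e-04,
        4.67736740e-03, -1.82566060e-05]), 'tool_pos': array([ 0.15563   , -0.60494249,  0.30293699]), 'tool_rot': array([-3.11516788e+00, -3.94190628e-01,  7.40022503e-05]), 'contact_force': array([ 0.88057265, -0.25032043, -0.14427944]), 'wrist_torque': array([-0.06426727, -0.0555822 , -0.01328735]), 'grip_force': 0.0, 'opening': 0.08530020172893446}
```

View pics/scene0.png

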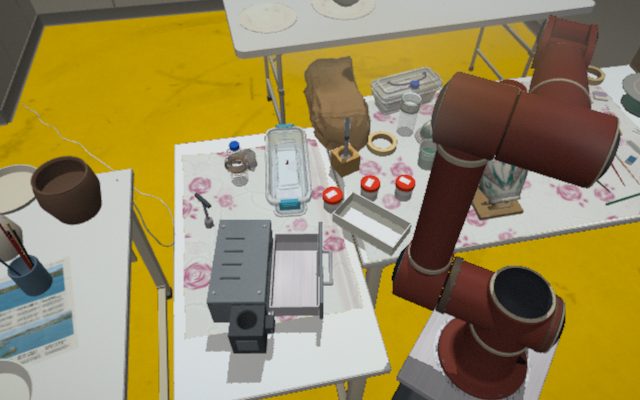

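View pics/top0.png

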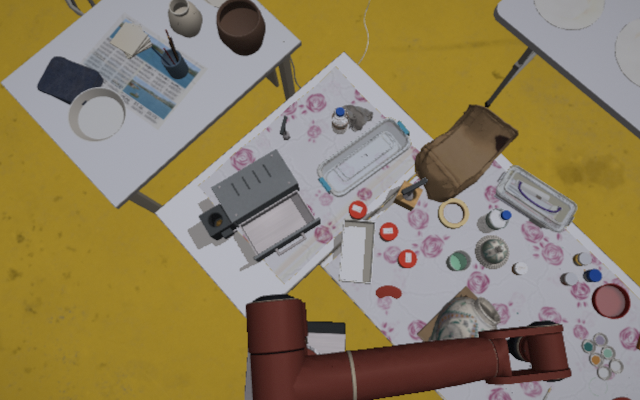

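```bash
python3 - <<'E'
import cv2
a=cv2.imread('pics/top0.png')
cv2.imwrite('pics/c1.png',cv2.resize(a[140:300,190:350],None,fx=3.75,fy=3.75,interpolation=cv2.INTER_CUBIC))
cv2.imwrite('pics/c2.png',cv2.resize(a[160:310,330:530],None,fx=4,fy=4,interpolation=cv2.INTER_CUBIC))
E
```

```text
(no output)
```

View pics/c1.png

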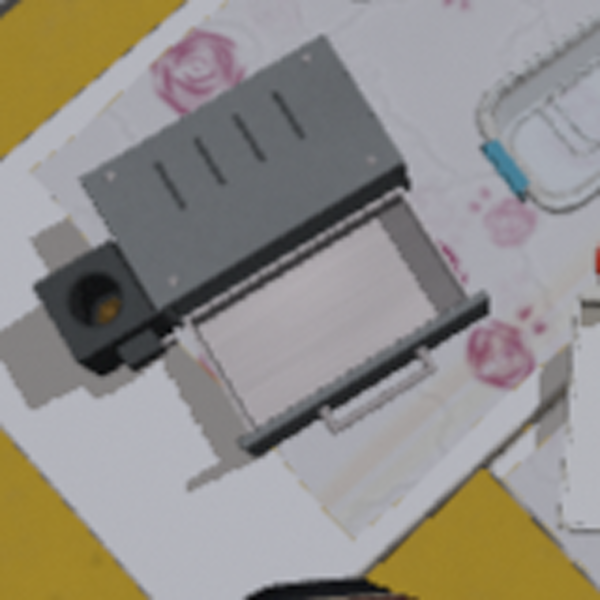

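View pics/c2.png

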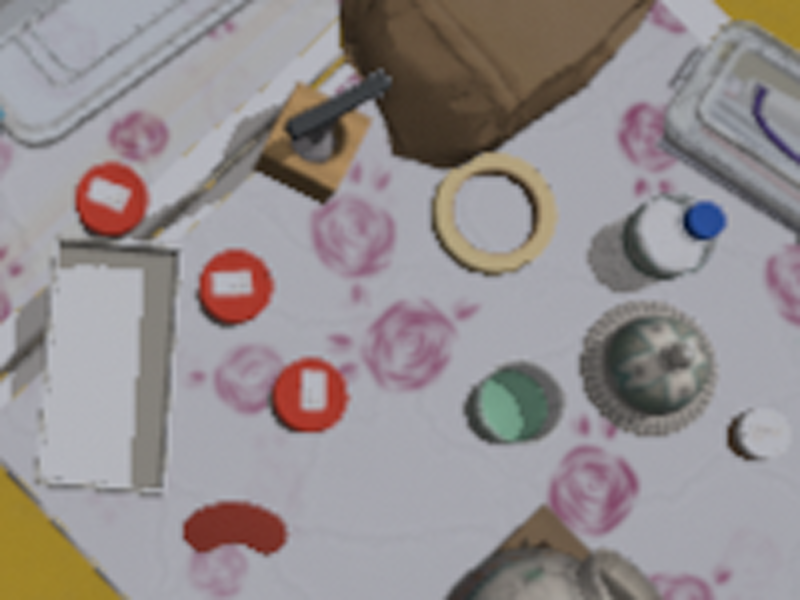

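```bash
cat >> h.py <<'E'
def w2p(d,u,v,z):
    f=200/np.tan(np.radians(d['vfov']/2))
    if 'view' in d: C=np.linalg.inv(d['view'])
    else:
        T=np.eye(4);T[:3,:3]=R.from_rotvec(d['obs']['tool_rot']).as_matrix();T[:3,3]=d['obs']['tool_pos'];C=T@d['mount']
    r=C[:3,:3]@np.array([(u-d['cx'])/f,-(v-d['cy'])/f,-1]);o=C[:3,3]
    return o+r*(z-o[2])/r[2]
E
python3 - <<'E'
from h import *
import pickle
d=pickle.load(open('top.pkl','rb'))
c1=lambda p,z:w2p(d,190+p[0]/3.75,140+p[1]/3.75,z)
c2=lambda p,z:w2p(d,330+p[0]/4,160+p[1]/4,z)
P=lambda n,L:print(n,*[np.round(x[:2],4) for x in L])
cab=np.array([c1(p,.108) for p in((82,180),(325,38),(408,170),(163,310))])
P('cab',cab);P('cabc',[cab.mean(0)])
y=(cab[0]-cab[1])+(cab[3]-cab[2]);print('y dir deg',np.degrees(np.arctan2(y[1],y[0])),np.linalg.norm(cab[0]-cab[1]),np.linalg.norm(cab[1]-cab[2]))
P('bore',[c1((98,300),.1)])
h=[c1(p,.06) for p in((327,420),(432,365))];P('handle',h)
fr=[c1(p,.098) for p in((247,446),(487,302))];P('front',fr)
P('pots',[c2(p,.068) for p in((112,200),(235,287),(310,395))])
t=np.array([c2(p,.044) for p in((62,240),(180,247),(162,492),(40,487))]);P('tray',t);P('c',[t.mean(0)])
s=np.array([c2(p,.066) for p in((297,80),(370,122),(328,202),(258,163))]);P('stand',s);P('c',[s.mean(0)])
b=np.array([c2(p,.179) for p in((290,128),(387,79))]);P('bar',b);P('c',[b.mean(0)]);v=b[1]-b[0];print(np.degrees(np.arctan2(v[1],v[0])),np.linalg.norm(v))
P('tape',[c2((494,213),.024)]);P('rib',[c2((235,528),.006)]);P('cup',[c2((513,403),.084)])
a=cv2.imread('pics/scene0.png')
cv2.imwrite('pics/c3.png',np.hstack([cv2.resize(x,(400,500),interpolation=cv2.INTER_CUBIC) for x in (a[105:205,305:385],a[170:270,165:245])]))
E
```

```text
cab [0.5996 0.2954] [0.737  0.0914] [0.6197 0.0117] [0.4877 0.2158]
cabc [0.611  0.1536]
y dir deg 123.43707452005346 0.24595288788710618 0.14186379051699008
bore [0.4955 0.2743]
handle [0.4037 0.0745] [ 0.4558 -0.015 ]
front [0.3748 0.1371] [ 0.5073 -0.0619]
pots [ 0.553  -0.1861] [ 0.484  -0.2893] [ 0.3976 -0.3517]
tray [ 0.5219 -0.1464] [ 0.5198 -0.2454] [ 0.316 -0.235] [ 0.3161 -0.1351]
c [ 0.4184 -0.1905]
stand [ 0.6623 -0.3389] [ 0.6284 -0.4004] [ 0.5587 -0.3656] [ 0.5896 -0.3071]
c [ 0.6098 -0.353 ]
bar [ 0.5935 -0.3176] [ 0.6359 -0.3931]
c [ 0.6147 -0.3554]
-60.68953323361211 0.08657417109197005
tape [ 0.5632 -0.5136]
rib [ 0.2907 -0.2995]
cup [ 0.3959 -0.5126]
```

View pics/c3.png

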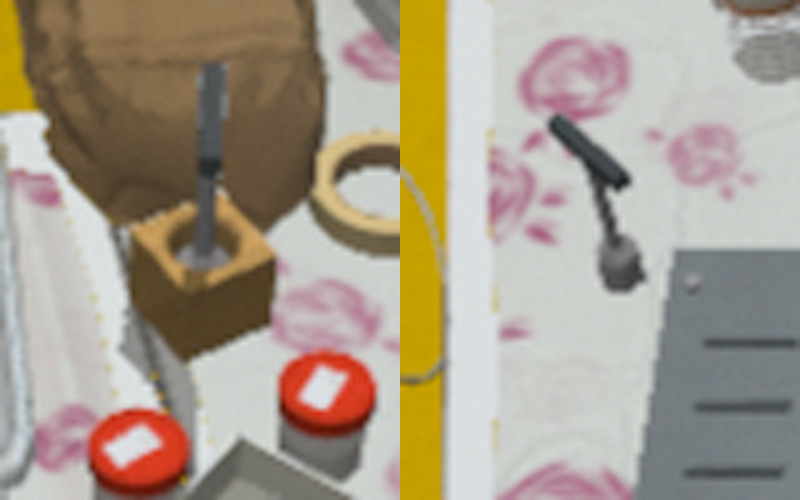

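Candidates for the extension: the upright tool in the wooden stand, at top (410,190), and the short one lying at top (285,127). The one in the stand is larger and is the one meant; the enlarged crop confirms this. Three red-lidded pots are at top (358,210), (389,232) and (407,259), with the tray at (355,250). Next I'll move over the pots for a wrist view.

```bash
cat >> h.py <<'E'
def go(x,y,z,phi):
    s=status.get_obs();M=R.from_rotvec(s['tool_rot']).as_matrix();p=s['tool_pos']
    cur=np.degrees(np.arctan2(M[1,0],M[0,0]));ds=(cur-phi+180)%360-180
    d=M.T@(np.array([x,y,z])-p)
    print('t%.1f'%s['t'],'phi %.2f'%cur,'tilt',np.round(M[2],4),'slide',np.round(d,4),'spin %.2f'%ds,'rows %.1f'%max(np.linalg.norm(d)/.0417,abs(ds)/7.16))
E
python3 -c "
from h import *
go(.45,-.30,.35,36)"
```

```text
t0.1 phi 14.42 tilt [ 2.0e-04 -1.6e-03 -1.0e+00] slide [ 0.3611 -0.2221 -0.0467] spin -21.58 rows 10.2
```

Emit:
{"fn": "arm_command", "kwargs": {
  "increments": [
    {"slide": [0.18, -0.11, -0.047], "spin": -10.8, "gripper": 1},
    {"slide": [0.18, -0.11, -0.047], "spin": -10.8},
    {"slide": [0.18, -0.11, -0.047], "spin": -10.8},
    {"slide": [0.18, -0.11, -0.047], "spin": -10.8},
    {"slide": [0.18, -0.11, -0.047], "spin": -10.8},
    {"slide": [0.18, -0.11, -0.047], "spin": -10.8},
    {"slide": [0.18, -0.11, -0.047], "spin": -10.8},
    {"slide": [0.18, -0.11, -0.047], "spin": -10.8}
  ]
}}

```text
validation failed for argument at $.in...
```

```bash
python3 -c "
from h import *
go(.45,-.30,.35,36)"
```

```text
t0.1 phi 14.42 tilt [ 2.0e-04 -1.6e-03 -1.0e+00] slide [ 0.3611 -0.2221 -0.0467] spin -21.58 rows 10.2
```

Emit:
{"fn": "arm_command", "kwargs": {
  "increments": [
    {"slide": [0.18, -0.11, -0.047], "spin": -10.8, "gripper": 1},
    {"slide": [0.18, -0.11, -0.047], "spin": -10.8, "gripper": 1},
    {"slide": [0.18, -0.11, -0.047], "spin": -10.8, "gripper": 1},
    {"slide": [0.18, -0.11, -0.047], "spin": -10.8, "gripper": 1},
    {"slide": [0.18, -0.11, -0.047], "spin": -10.8, "gripper": 1},
    {"slide": [0.18, -0.11, -0.047], "spin": -10.8, "gripper": 1}
  ],
  "newtons": 60
}}

```text
t: 0.65
tool_pos: [0.3059, -0.4506, 0.3528]
tool_rot: [3.063, 0.693, 0.004]
contact_force: [-0.3, 0.0, 0.7]
opening: 0.0854
grip_force: 0.0
```

```bash
python3 -c "
from h import *
go(.45,-.30,.35,36)"
```

```text
t0.7 phi 25.51 tilt [ 0.0022  0.0021 -1.    ] slide [ 0.1949 -0.0739  0.0031] spin -10.49 rows 5.0
```

Emit:
{"fn": "arm_command", "kwargs": {
  "increments": [
    {"slide": [0.195, -0.074, 0.003], "spin": -10.5, "gripper": 1},
    {"slide": [0.195, -0.074, 0.003], "spin": -10.5, "gripper": 1},
    {"slide": [0.195, -0.074, 0.003], "spin": -10.5, "gripper": 1},
    {"slide": [0.195, -0.074, 0.003], "spin": -10.5, "gripper": 1},
    {"slide": [0.195, -0.074, 0.003], "spin": -10.5, "gripper": 1},
    {"slide": [0.195, -0.074, 0.003], "spin": -10.5, "gripper": 1},
    {"slide": [0.195, -0.074, 0.003], "spin": -10.5, "gripper": 1},
    {"slide": [0.195, -0.074, 0.003], "spin": -10.5, "gripper": 1}
  ]
}}

```text
t: 1.32
tool_pos: [0.4472, -0.3041, 0.3475]
tool_rot: [-2.99, -0.964, 0.001]
contact_force: [-0.1, -0.3, 0.2]
opening: 0.0854
grip_force: 0.0
```

```bash
python3 - <<'E'
from h import *
import pickle
go(.45,-.30,.35,36)
d=snap('wrist','w1.png');pickle.dump(d,open('w1.pkl','wb'))
t=snap('top','t1.png')
hsv=cv2.cvtColor(d['frame'],cv2.COLOR_RGB2HSV)
def blobs(d):
    hsv=cv2.cvtColor(d['frame'],cv2.COLOR_RGB2HSV)
    m=(((hsv[...,0]<6)|(hsv[...,0]>174))&(hsv[...,1]>180)&(hsv[...,2]>110)).astype('uint8')
    cs,_=cv2.findContours(m,cv2.RETR_EXTERNAL,cv2.CHAIN_APPROX_NONE)
    for c in cs:
        if cv2.contourArea(c)>100:
            (u,v),a,_=cv2.fitEllipse(cv2.convexHull(c)); print(round(u),round(v),np.round(a),np.round(w2p(d,u,v,.066),4))
blobs(d);print();blobs(t)
E
```

```text
t1.3 phi 35.75 tilt [-8.e-04 -5.e-04 -1.e+00] slide [ 0.0047 -0.0017 -0.0025] spin -0.25 rows 0.1
288 -2 [64. 69.] [ 0.5588 -0.1847  0.066 ]
```

View pics/w1.png

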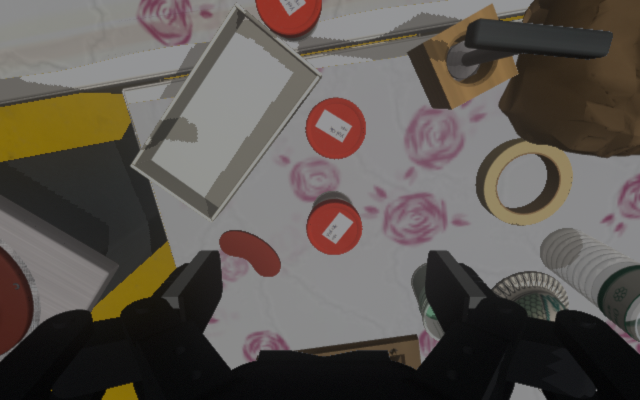

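```bash
python3 - <<'E'
from h import *
import pickle
d=pickle.load(open('w1.pkl','rb'))
for n,u,v,z in (('p2',335.5,128,.064),('p3',334,228,.064),('s',425,46,.066),('s',497,8,.066),('s',518,74,.066),('s',443,107,.066),('b',468,36,.17),('b',611,44,.17),('t',237,8,.044),('t',321,72,.044),('t',211,218,.044),('t',134,164,.044),('tape',525,182,.024),('rib',250,253,.006)):
    print(n,np.round(w2p(d,u,v,z),4))
go(.3976,-.3517,.2,36)
E
```

```text
p2 [ 0.4895 -0.2895  0.064 ]
p3 [ 0.4013 -0.3521  0.064 ]
s [ 0.601  -0.3131  0.066 ]
s [ 0.6648 -0.346   0.066 ]
s [ 0.6345 -0.4026  0.066 ]
s [ 0.5685 -0.3639  0.066 ]
b [ 0.5937 -0.3178  0.17  ]
b [ 0.6459 -0.3987  0.17  ]
t [ 0.5257 -0.1438  0.044 ]
t [ 0.5257 -0.2453  0.044 ]
t [ 0.3227 -0.2347  0.044 ]
t [ 0.3274 -0.1335  0.044 ]
tape [ 0.5679 -0.5109  0.024 ]
rib [ 0.2923 -0.2979  0.006 ]
t1.4 phi 35.62 tilt [-5.e-04 -3.e-04 -1.e+00] slide [-0.067   0.0095  0.1477] spin -0.38 rows 3.9
```

Emit:
{"fn": "arm_command", "kwargs": {
  "increments": [
    {"slide": [-0.065, 0.008, 0.13], "spin": 0, "gripper": 1},
    {"slide": [-0.065, 0.008, 0.13], "spin": 0, "gripper": 1},
    {"slide": [-0.065, 0.008, 0.13], "spin": 0, "gripper": 1},
    {"slide": [-0.065, 0.008, 0.13], "spin": 0, "gripper": 1},
    {"slide": [-0.065, 0.008, 0.13], "spin": 0, "gripper": 1},
    {"slide": [-0.065, 0.008, 0.13], "spin": 0, "gripper": 1},
    {"slide": [-0.065, 0.008, 0.13], "spin": 0, "gripper": 1}
  ]
}}

```text
t: 2.0
tool_pos: [0.3998, -0.3495, 0.22]
tool_rot: [2.988, 0.961, 0.002]
contact_force: [0.2, -0.5, 1.1]
opening: 0.0857
grip_force: 0.0
```

```bash
python3 - <<'E'
from h import *
go(.400,-.352,.112,36)
d=snap('wrist','w2.png')
E
```

```text
t2.0 phi 35.65 tilt [ 6.0e-04  3.1e-03 -1.0e+00] slide [-0.0014  0.0018  0.108 ] spin -0.35 rows 2.6
```

View pics/w2.png

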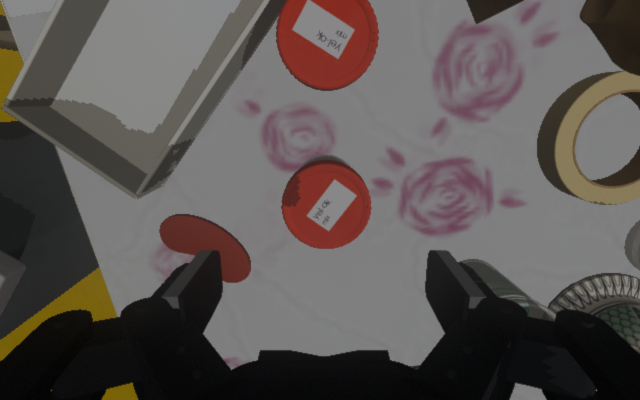

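The pot's lid, at (326,206), is centred between the fingers, and the cup is clear to the right. I'll descend and grip.

Emit:
{"fn": "arm_command", "kwargs": {
  "increments": [
    {"slide": [-0.0014, 0.0018, 0.04], "spin": 0, "gripper": 1},
    {"slide": [-0.0014, 0.0018, 0.08], "spin": 0, "gripper": 1},
    {"slide": [-0.0014, 0.0018, 0.108], "spin": 0, "gripper": 1},
    {"slide": [-0.0014, 0.0018, 0.109], "spin": 0, "gripper": 1},
    {"slide": [-0.0014, 0.0018, 0.109], "spin": 0, "gripper": 1},
    {"slide": [-0.0014, 0.0018, 0.109], "spin": 0, "gripper": 0.2},
    {"slide": [-0.0014, 0.0018, 0.109], "spin": 0, "gripper": -1},
    {"slide": [-0.0014, 0.0018, 0.109], "spin": 0, "gripper": -1}
  ],
  "newtons": 50
}}

```text
t: 2.72
tool_pos: [0.401, -0.3521, 0.1129]
tool_rot: [2.985, 0.963, 0.004]
contact_force: [-1.1, 1.3, 6.8]
opening: 0.0606
grip_force: 53.0
```

Emit:
{"fn": "arm_command", "kwargs": {
  "increments": [
    {"slide": [0, 0, 0], "spin": 0, "gripper": -1},
    {"slide": [0, 0, 0], "spin": 0, "gripper": -1},
    {"slide": [0, 0, -0.03], "spin": 0, "gripper": -1},
    {"slide": [0, 0, -0.07], "spin": 0, "gripper": -1},
    {"slide": [0, 0, -0.1], "spin": 0, "gripper": -1},
    {"slide": [0, 0, -0.13], "spin": 0, "gripper": -1},
    {"slide": [0, 0, -0.13], "spin": 0, "gripper": -1},
    {"slide": [0, 0, -0.13], "spin": 0, "gripper": -1}
  ]
}}

```text
t: 3.38
tool_pos: [0.4002, -0.3515, 0.2423]
tool_rot: [2.984, 0.962, 0.004]
contact_force: [0.6, -1.6, -5.5]
opening: 0.0599
grip_force: 57.9
```

Emit:
{"fn": "arm_command", "kwargs": {
  "increments": [
    {"slide": [0, 0, 0], "spin": 0, "gripper": -1},
    {"slide": [0, 0, 0], "spin": 0, "gripper": -1},
    {"slide": [0, 0, 0], "spin": 0, "gripper": -1},
    {"slide": [0, 0, 0], "spin": 0, "gripper": -1}
  ]
}}

```text
t: 3.72
tool_pos: [0.3987, -0.3499, 0.2368]
tool_rot: [-2.987, -0.963, 0.002]
contact_force: [-0.1, 0.6, -4.6]
opening: 0.0602
grip_force: 57.9
```

-4.6 N, so this pot is full and goes in the drawer. I'll carry it over and look at the drawer on the way.

```bash
python3 - <<'E'
from h import *
go(.45,0.03,.33,123.7)
go(.425,-.16,.30,79)
E
```

```text
t3.7 phi 35.72 tilt [-3.0e-04 -3.6e-03 -1.0e+00] slide [ 0.2634 -0.2788 -0.0923] spin -87.98 rows 12.3
t3.7 phi 35.72 tilt [-3.0e-04 -3.6e-03 -1.0e+00] slide [ 0.1322 -0.1391 -0.0628] spin -43.28 rows 6.0
```

Emit:
{"fn": "arm_command", "kwargs": {
  "increments": [
    {"slide": [0.0, 0.0, -0.04], "spin": -6, "gripper": -1},
    {"slide": [0.02, -0.02, -0.07], "spin": -12, "gripper": -1},
    {"slide": [0.04, -0.045, -0.09], "spin": -18, "gripper": -1},
    {"slide": [0.065, -0.07, -0.09], "spin": -24, "gripper": -1},
    {"slide": [0.09, -0.095, -0.09], "spin": -30, "gripper": -1},
    {"slide": [0.11, -0.12, -0.09], "spin": -36, "gripper": -1},
    {"slide": [0.132, -0.14, -0.09], "spin": -42, "gripper": -1},
    {"slide": [0.132, -0.14, -0.09], "spin": -44, "gripper": -1}
  ]
}}

```text
t: 4.38
tool_pos: [0.425, -0.1556, 0.328]
tool_rot: [-2.4, -2.023, -0.003]
contact_force: [0.4, -0.9, -4.9]
opening: 0.0605
grip_force: 57.9
```

```bash
python3 - <<'E'
from h import *
go(.45,0.03,.33,123.7)
E
```

```text
t4.4 phi 80.25 tilt [ 3.5e-03 -8.0e-04 -1.0e+00] slide [ 0.1871 -0.0068 -0.0014] spin -43.45 rows 6.1
```

Emit:
{"fn": "arm_command", "kwargs": {
  "increments": [
    {"slide": [0.03, 0, 0], "spin": -6, "gripper": -1},
    {"slide": [0.06, 0, 0], "spin": -12, "gripper": -1},
    {"slide": [0.09, -0.002, 0], "spin": -18, "gripper": -1},
    {"slide": [0.12, -0.004, 0], "spin": -24, "gripper": -1},
    {"slide": [0.15, -0.006, 0], "spin": -30, "gripper": -1},
    {"slide": [0.187, -0.007, 0], "spin": -36, "gripper": -1},
    {"slide": [0.187, -0.007, 0], "spin": -43.4, "gripper": -1},
    {"slide": [0.187, -0.007, 0], "spin": -43.4, "gripper": -1}
  ]
}}

```text
t: 5.05
tool_pos: [0.4509, 0.0272, 0.3279]
tool_rot: [-1.487, -2.766, 0.001]
contact_force: [0.5, 0.1, -4.4]
opening: 0.0603
grip_force: 58.0
```

```bash
python3 - <<'E'
from h import *
import pickle
go(.45,0.03,.33,123.7)
d=snap('wrist','w3.png');pickle.dump(d,open('w3.pkl','wb'))
E
```

```text
t5.0 phi 123.49 tilt [ 0.001  -0.0015 -1.    ] slide [ 0.0029  0.0008 -0.0021] spin -0.21 rows 0.1
```

View pics/w3.png

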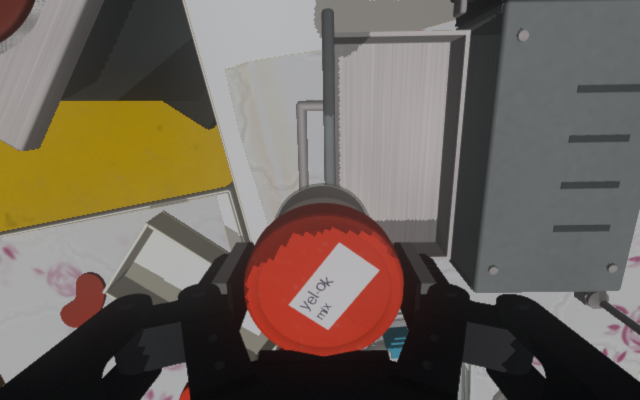

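```bash
python3 - <<'E'
from h import *
import pickle
d=pickle.load(open('w3.pkl','rb'))
a=np.radians(33.7)
def f(n,u,v,z):
    p=w2p(d,u,v,z); print(n,np.round(p[:2],4)); return p
A=f('floor+y front',339,42,.018);B=f('floor+y back',450,42,.018);C=f('floor-y back',438,248,.018)
r1=f('rim+y back',469,32,.058);r2=f('rim-y back out',449,256,.058)
p1=f('panel',328,12,.098);p2=f('panel',330,183,.098)
c1=f('cab -y front',453,291,.108);c2=f('cab -y back',621,293,.108);s1=f('screw',523,35,.108);s2=f('screw',494,270,.108);s3=f('screw',613,268,.108)
h=f('handle',304,150,.06)
for n,x,y in(('floor',C,B),('rim',r2,r1),('panel',p2,p1),('screw',s2,s1)):
    e=y-x; print(n,np.degrees(np.arctan2(e[1],e[0])),np.linalg.norm(e))
e=c2-c1;print(np.degrees(np.arctan2(e[1],e[0])),np.linalg.norm(e)); e=s3-s2;print(np.degrees(np.arctan2(e[1],e[0])),np.linalg.norm(e))
E
```

```text
floor+y front [0.3961 0.1415]
floor+y back [0.4909 0.2041]
floor-y back [0.6238 0.0179]
rim+y back [0.492  0.2076]
rim-y back out [0.6177 0.0241]
panel [0.3804 0.1428]
panel [0.459  0.0281]
cab -y front [0.6141 0.0067]
cab -y back [0.7494 0.0935]
screw [0.5171 0.211 ]
screw [0.6321 0.045 ]
screw [0.7235 0.1079]
handle [0.4245 0.0346]
floor 125.52275907885101 0.22875766901591885
rim 124.40920345708707 0.2224058356549064
panel 124.40304645969461 0.13903447678608588
screw 124.71716018970359 0.20194826792492945
32.68867477436463 0.16073281779882986
34.52103088468157 0.11097375954395453
```

```bash
python3 - <<'E'
from h import *
go(.543,.0195,.132,124.3)
E
```

```text
t5.1 phi 123.12 tilt [ 6.0e-04 -1.6e-03 -1.0e+00] slide [-0.0559  0.0738  0.1958] spin -1.18 rows 5.2
```

Emit:
{"fn": "arm_command", "kwargs": {
  "increments": [
    {"slide": [-0.028, 0.037, 0.02], "spin": -0.6, "gripper": -1},
    {"slide": [-0.056, 0.074, 0.04], "spin": -1.2, "gripper": -1},
    {"slide": [-0.056, 0.074, 0.07], "spin": -1.2, "gripper": -1},
    {"slide": [-0.056, 0.074, 0.1], "spin": -1.2, "gripper": -1},
    {"slide": [-0.056, 0.074, 0.13], "spin": -1.2, "gripper": -1},
    {"slide": [-0.056, 0.074, 0.16], "spin": -1.2, "gripper": -1},
    {"slide": [-0.056, 0.074, 0.175], "spin": -1.2, "gripper": -1},
    {"slide": [-0.056, 0.074, 0.175], "spin": -1.2, "gripper": -1}
  ]
}}

```text
t: 5.77
tool_pos: [0.5403, 0.0177, 0.148]
tool_rot: [-1.469, -2.765, 0.007]
contact_force: [-1.9, -0.0, -5.0]
opening: 0.0604
grip_force: 58.0
```

```bash
python3 - <<'E'
from h import *
go(.543,.0195,.131,124.3)
E
```

```text
t5.8 phi 124.03 tilt [ 0.0068 -0.0087 -0.9999] slide [-0.0002  0.0033  0.017 ] spin -0.27 rows 0.4
```

Emit:
{"fn": "arm_command", "kwargs": {
  "increments": [
    {"slide": [0, 0.001, 0.005], "spin": 0, "gripper": -1},
    {"slide": [0, 0.001, 0.009], "spin": 0, "gripper": -1},
    {"slide": [0, 0.001, 0.013], "spin": 0, "gripper": -1},
    {"slide": [0, 0.001, 0.013], "spin": 0, "gripper": -1}
  ]
}}

```text
t: 6.1
tool_pos: [0.545, 0.0192, 0.1416]
tool_rot: [1.468, 2.776, 0.001]
contact_force: [-0.9, 0.0, -5.3]
opening: 0.0601
grip_force: 58.0
```

```bash
python3 - <<'E'
from h import *
go(.543,.0195,.131,124.3)
E
```

```text
t6.1 phi 124.28 tilt [-8.e-04  9.e-04 -1.e+00] slide [ 0.0014 -0.0016  0.0106] spin -0.02 rows 0.3
```

Emit:
{"fn": "arm_command", "kwargs": {
  "increments": [
    {"slide": [0, 0, 0.004], "spin": 0, "gripper": -1},
    {"slide": [0, 0, 0.008], "spin": 0, "gripper": -1},
    {"slide": [0, 0, 0.01], "spin": 0, "gripper": -1},
    {"slide": [0, 0, 0.01], "spin": 0, "gripper": -1},
    {"slide": [0, 0, 0.01], "spin": 0, "gripper": -1}
  ]
}}

```text
t: 6.52
tool_pos: [0.5448, 0.0196, 0.1312]
tool_rot: [1.467, 2.778, 0.001]
contact_force: [-0.3, -0.3, -3.1]
opening: 0.0604
grip_force: 58.1
```

Emit:
{"fn": "arm_command", "kwargs": {
  "increments": [
    {"slide": [0, 0, 0.0015], "spin": 0, "gripper": -1},
    {"slide": [0, 0, 0.0015], "spin": 0, "gripper": -1},
    {"slide": [0, 0, 0.0015], "spin": 0, "gripper": 0.7},
    {"slide": [0, 0, 0.0015], "spin": 0, "gripper": 0.7},
    {"slide": [0, 0, 0.0015], "spin": 0, "gripper": 0.7},
    {"slide": [0, 0, 0.0015], "spin": 0, "gripper": 0.7}
  ]
}}

```text
t: 7.02
tool_pos: [0.5447, 0.0195, 0.1294]
tool_rot: [1.467, 2.778, 0.0]
contact_force: [-0.1, 0.3, 1.5]
opening: 0.0724
grip_force: 0.0
```

Emit:
{"fn": "arm_command", "kwargs": {
  "increments": [
    {"slide": [0, 0, -0.03], "spin": 0, "gripper": 0.7},
    {"slide": [0, 0, -0.07], "spin": 0, "gripper": 0.7},
    {"slide": [0, 0, -0.11], "spin": 0, "gripper": 0.7},
    {"slide": [-0.02, 0, -0.13], "spin": 6, "gripper": 1},
    {"slide": [-0.06, 0, -0.13], "spin": 12, "gripper": 1},
    {"slide": [-0.1, 0, -0.13], "spin": 18, "gripper": 1},
    {"slide": [-0.14, 0, -0.13], "spin": 24, "gripper": 1},
    {"slide": [-0.14, 0, -0.13], "spin": 24, "gripper": 1}
  ]
}}

```text
t: 7.68
tool_pos: [0.626, -0.1013, 0.2591]
tool_rot: [2.02, 2.402, -0.002]
contact_force: [-0.4, 0.5, 0.1]
opening: 0.0855
grip_force: 0.0
```

```bash
python3 - <<'E'
from h import *
import pickle
d=snap('wrist','w4.png');pickle.dump(d,open('w4.pkl','wb'))
go(.487,-.289,.2,87)
go(.487,-.289,.112,87)
E
```

```text
t7.7 phi 100.11 tilt [-1.e-04 -5.e-04 -1.e+00] slide [-0.1629 -0.1688  0.0589] spin 13.11 rows 5.8
t7.7 phi 100.11 tilt [-1.e-04 -5.e-04 -1.e+00] slide [-0.1629 -0.1688  0.1469] spin 13.11 rows 6.6
```

View pics/w4.png

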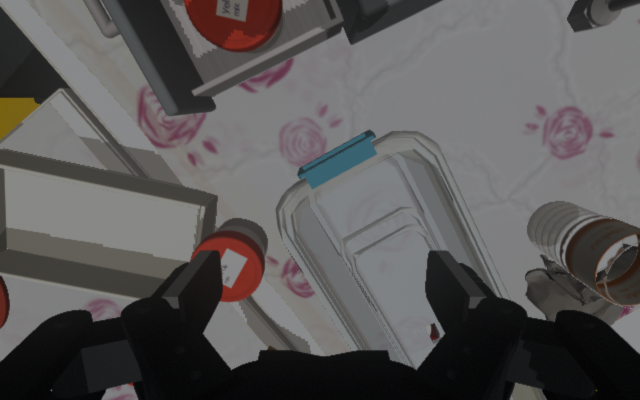

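The full pot stands in the drawer at (235,15). The next pot's lid is at about (227,268), right beside the tray.

```bash
python3 - <<'E'
from h import *
import pickle
d=pickle.load(open('w4.pkl','rb'))
print(w2p(d,228,266,.064))
for u,v in((216,195),(214,232),(160,298)):print(w2p(d,u,v,.044))
go(.556,-.186,.22,177)
E
```

```text
[ 0.55928425 -0.18211869  0.064     ]
[ 0.53832826 -0.12756718  0.044     ]
[ 0.53955419 -0.16207974  0.044     ]
[ 0.4951044  -0.23737883  0.044     ]
t7.7 phi 100.11 tilt [-1.e-04 -5.e-04 -1.e+00] slide [-0.0737 -0.0828  0.0388] spin -76.89 rows 10.7
```

Emit:
{"fn": "arm_command", "kwargs": {
  "increments": [
    {"slide": [0, 0, 0], "spin": -7, "gripper": 1},
    {"slide": [-0.02, -0.02, 0], "spin": -14, "gripper": 1},
    {"slide": [-0.04, -0.04, 0], "spin": -21, "gripper": 1},
    {"slide": [-0.055, -0.06, 0], "spin": -28, "gripper": 1},
    {"slide": [-0.073, -0.08, 0], "spin": -35, "gripper": 1},
    {"slide": [-0.073, -0.08, 0], "spin": -42, "gripper": 1},
    {"slide": [-0.073, -0.08, 0], "spin": -49, "gripper": 1},
    {"slide": [-0.073, -0.08, 0], "spin": -56, "gripper": 1}
  ]
}}

```text
t: 8.4
tool_pos: [0.5572, -0.1818, 0.2593]
tool_rot: [-0.634, -3.077, -0.001]
contact_force: [0.9, -0.3, -0.1]
opening: 0.0856
grip_force: 0.0
```

Emit:
{"fn": "arm_command", "kwargs": {
  "increments": [
    {"slide": [0, 0, 0], "spin": -7, "gripper": 1},
    {"slide": [0, 0, 0], "spin": -14, "gripper": 1},
    {"slide": [0, 0, 0], "spin": -21, "gripper": 1},
    {"slide": [0, 0, 0], "spin": -21, "gripper": 1},
    {"slide": [0, 0, 0], "spin": -21, "gripper": 1}
  ]
}}

```text
t: 8.82
tool_pos: [0.5577, -0.1815, 0.2593]
tool_rot: [-0.076, -3.14, -0.0]
contact_force: [0.1, 0.3, -0.4]
opening: 0.0853
grip_force: 0.0
```

```bash
python3 - <<'E'
from h import *
import pickle
go(.556,-.186,.112,177)
d=snap('wrist','w5.png');pickle.dump(d,open('w5.pkl','wb'))
E
```

```text
t8.8 phi 177.21 tilt [ 2.e-04  3.e-04 -1.e+00] slide [ 0.0014 -0.0046  0.1473] spin 0.21 rows 3.5
```

View pics/w5.png

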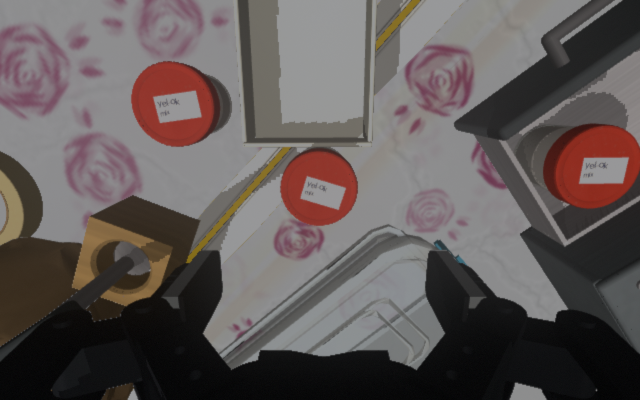

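```bash
python3 - <<'E'
from h import *
import pickle
d=pickle.load(open('w5.pkl','rb'))
for n,u,v,z in(('p1',319,187,.066),('p2',173,103,.066),('tr',239,143,.044),('tr',371,143,.044),('drawer -y back floor/rim',566,245,.058)):print(n,np.round(w2p(d,u,v,z),4))
p=w2p(d,319,187,.066); go(p[0],p[1],.112,177)
E
```

```text
p1 [ 0.557  -0.1845  0.066 ]
p2 [ 0.4874 -0.2894  0.066 ]
tr [ 0.5216 -0.2494  0.044 ]
tr [ 0.527 -0.14   0.044]
drawer -y back floor/rim [0.6207 0.0244 0.058 ]
t8.9 phi 177.21 tilt [ 2.e-04  2.e-04 -1.e+00] slide [ 0.0006 -0.0029  0.1473] spin 0.21 rows 3.5
```

Emit:
{"fn": "arm_command", "kwargs": {
  "increments": [
    {"slide": [0.0006, -0.003, 0.04], "spin": 0, "gripper": 1},
    {"slide": [0.0006, -0.003, 0.08], "spin": 0, "gripper": 1},
    {"slide": [0.0006, -0.003, 0.12], "spin": 0, "gripper": 1},
    {"slide": [0.0006, -0.003, 0.147], "spin": 0, "gripper": 1},
    {"slide": [0.0006, -0.003, 0.147], "spin": 0, "gripper": 1},
    {"slide": [0.0006, -0.003, 0.147], "spin": 0, "gripper": 0.2},
    {"slide": [0.0006, -0.003, 0.147], "spin": 0, "gripper": -1},
    {"slide": [0.0006, -0.003, 0.147], "spin": 0, "gripper": -1}
  ]
}}

```text
t: 9.53
tool_pos: [0.5593, -0.1861, 0.1161]
tool_rot: [0.074, 3.135, -0.004]
contact_force: [0.1, -0.5, -1.0]
opening: 0.0605
grip_force: 54.0
```

Emit:
{"fn": "arm_command", "kwargs": {
  "increments": [
    {"slide": [0, 0, 0], "spin": 0, "gripper": -1},
    {"slide": [0, 0, 0], "spin": 0, "gripper": -1},
    {"slide": [0, 0, -0.03], "spin": 0, "gripper": -1},
    {"slide": [0, 0, -0.07], "spin": 0, "gripper": -1},
    {"slide": [0, 0, -0.1], "spin": 0, "gripper": -1},
    {"slide": [0, 0, -0.13], "spin": 0, "gripper": -1},
    {"slide": [0, 0, -0.13], "spin": 0, "gripper": -1},
    {"slide": [0, 0, -0.13], "spin": 0, "gripper": -1}
  ]
}}

```text
t: 10.2
tool_pos: [0.5584, -0.1858, 0.2461]
tool_rot: [0.073, 3.135, -0.004]
contact_force: [-0.9, 0.3, -1.0]
opening: 0.0602
grip_force: 54.6
```

Emit:
{"fn": "arm_command", "kwargs": {
  "increments": [
    {"slide": [0, 0, 0], "spin": 0, "gripper": -1},
    {"slide": [0, 0, 0], "spin": 0, "gripper": -1},
    {"slide": [0, 0, 0], "spin": 0, "gripper": -1}
  ]
}}

```text
t: 10.45
tool_pos: [0.5563, -0.1848, 0.2402]
tool_rot: [-0.073, -3.137, -0.002]
contact_force: [-0.4, -0.1, -1.7]
opening: 0.0598
grip_force: 54.6
```

```bash
python3 - <<'E'
from h import *
go(.503,.078,.25,124.3)
go(.463,.137,.25,124.3)
go(.468,-.192,.118,177.2)
E
```

```text
t10.4 phi 177.32 tilt [ 0.0034  0.0014 -1.    ] slide [ 0.0655  0.2601 -0.0092] spin 53.02 rows 7.4
t10.4 phi 177.32 tilt [ 0.0034  0.0014 -1.    ] slide [ 0.1083  0.3171 -0.0089] spin 53.02 rows 8.0
t10.4 phi 177.32 tilt [ 0.0034  0.0014 -1.    ] slide [ 0.0875 -0.0115  0.1225] spin 0.12 rows 3.6
```

-1.0 to -1.7 N, so this one is empty and goes in the tray's far half.

Emit:
{"fn": "arm_command", "kwargs": {
  "increments": [
    {"slide": [0.03, -0.004, 0], "spin": 0, "gripper": -1},
    {"slide": [0.06, -0.008, 0], "spin": 0, "gripper": -1},
    {"slide": [0.0875, -0.01, 0], "spin": 0, "gripper": -1},
    {"slide": [0.0875, -0.01, 0.03], "spin": 0, "gripper": -1},
    {"slide": [0.0875, -0.01, 0.06], "spin": 0, "gripper": -1},
    {"slide": [0.0875, -0.01, 0.09], "spin": 0, "gripper": -1},
    {"slide": [0.0875, -0.01, 0.105], "spin": 0, "gripper": -1},
    {"slide": [0.0875, -0.01, 0.115], "spin": 0, "gripper": -1}
  ]
}}

```text
t: 11.12
tool_pos: [0.4671, -0.1899, 0.1233]
tool_rot: [-0.073, -3.135, -0.005]
contact_force: [-0.5, 0.5, -0.9]
opening: 0.0606
grip_force: 54.6
```

Emit:
{"fn": "arm_command", "kwargs": {
  "increments": [
    {"slide": [0, 0, 0], "spin": 0, "gripper": -1},
    {"slide": [0, 0, 0.003], "spin": 0, "gripper": -1},
    {"slide": [0, 0, 0.003], "spin": 0, "gripper": -1}
  ]
}}

```text
t: 11.37
tool_pos: [0.4699, -0.1915, 0.1251]
tool_rot: [0.073, 3.14, -0.001]
contact_force: [-0.2, -0.3, -0.7]
opening: 0.0602
grip_force: 54.6
```

```bash
python3 - <<'E'
from h import *
go(.468,-.192,.118,177.2);print(status.get_obs()['contact_force'])
E
```

```text
t11.4 phi 177.33 tilt [-1.2e-03 -7.0e-04 -1.0e+00] slide [ 0.0019 -0.0006  0.0071] spin 0.13 rows 0.2
[-0.1986271  -0.26743679 -0.68864276]
```

Emit:
{"fn": "arm_command", "kwargs": {
  "increments": [
    {"slide": [0, 0, 0.003], "spin": 0, "gripper": -1},
    {"slide": [0, 0, 0.006], "spin": 0, "gripper": -1},
    {"slide": [0, 0, 0.008], "spin": 0, "gripper": -1},
    {"slide": [0, 0, 0.008], "spin": 0, "gripper": -1},
    {"slide": [0, 0, 0.008], "spin": 0, "gripper": -1}
  ]
}}

```text
t: 11.78
tool_pos: [0.4706, -0.1917, 0.1194]
tool_rot: [0.073, 3.138, -0.002]
contact_force: [-4.2, 3.0, 11.2]
opening: 0.0602
grip_force: 55.7
```

Emit:
{"fn": "arm_command", "kwargs": {
  "increments": [
    {"slide": [0, 0, -0.002], "spin": 0, "gripper": -1},
    {"slide": [0, 0, -0.002], "spin": 0, "gripper": 0.62},
    {"slide": [0, 0, -0.002], "spin": 0, "gripper": 0.62},
    {"slide": [0, 0, -0.002], "spin": 0, "gripper": 0.62},
    {"slide": [0, 0, -0.03], "spin": 0, "gripper": 0.62},
    {"slide": [0, 0, -0.06], "spin": 0, "gripper": 0.7},
    {"slide": [0, 0, -0.1], "spin": 0, "gripper": 1},
    {"slide": [0, 0, -0.14], "spin": 0, "gripper": 1}
  ]
}}

```text
t: 12.45
tool_pos: [0.4685, -0.1907, 0.2565]
tool_rot: [-0.073, -3.138, -0.002]
contact_force: [0.6, -1.1, 0.5]
opening: 0.0854
grip_force: 0.0
```

```bash
python3 - <<'E'
from h import *
import pickle
go(.4874,-.2894,.22,87)
E
```

```text
t12.4 phi 177.32 tilt [ 0.0026  0.0014 -1.    ] slide [-0.0236 -0.0978  0.0363] spin 90.32 rows 12.6
```

Emit:
{"fn": "arm_command", "kwargs": {
  "increments": [
    {"slide": [0, 0, 0], "spin": 7, "gripper": 1},
    {"slide": [0, -0.02, 0], "spin": 14, "gripper": 1},
    {"slide": [0, -0.04, 0], "spin": 21, "gripper": 1},
    {"slide": [-0.01, -0.06, 0], "spin": 28, "gripper": 1},
    {"slide": [-0.0236, -0.08, 0], "spin": 35, "gripper": 1},
    {"slide": [-0.0236, -0.098, 0], "spin": 42, "gripper": 1},
    {"slide": [-0.0236, -0.098, 0], "spin": 49, "gripper": 1},
    {"slide": [-0.0236, -0.098, 0], "spin": 56, "gripper": 1}
  ]
}}

```text
t: 13.12
tool_pos: [0.4882, -0.2912, 0.2557]
tool_rot: [-1.549, -2.732, -0.0]
contact_force: [0.3, 0.8, -0.4]
opening: 0.0849
grip_force: 0.0
```

Emit:
{"fn": "arm_command", "kwargs": {
  "increments": [
    {"slide": [0, 0, 0], "spin": 7, "gripper": 1},
    {"slide": [0, 0, 0], "spin": 14, "gripper": 1},
    {"slide": [0, 0, 0], "spin": 21, "gripper": 1},
    {"slide": [0, 0, 0], "spin": 26, "gripper": 1},
    {"slide": [0, 0, 0], "spin": 26, "gripper": 1},
    {"slide": [0, 0, 0], "spin": 26, "gripper": 1}
  ]
}}

```text
t: 13.62
tool_pos: [0.4882, -0.2901, 0.256]
tool_rot: [-2.113, -2.324, 0.0]
contact_force: [-0.2, -1.0, -0.4]
opening: 0.0853
grip_force: 0.0
```

```bash
python3 - <<'E'
from h import *
import pickle
go(.4874,-.2894,.112,95)
d=snap('wrist','w6.png');pickle.dump(d,open('w6.pkl','wb'))
E
```

```text
t13.6 phi 95.46 tilt [ 4.e-04 -5.e-04 -1.e+00] slide [ 0.0007 -0.0006  0.144 ] spin 0.46 rows 3.5
```

View pics/w6.png

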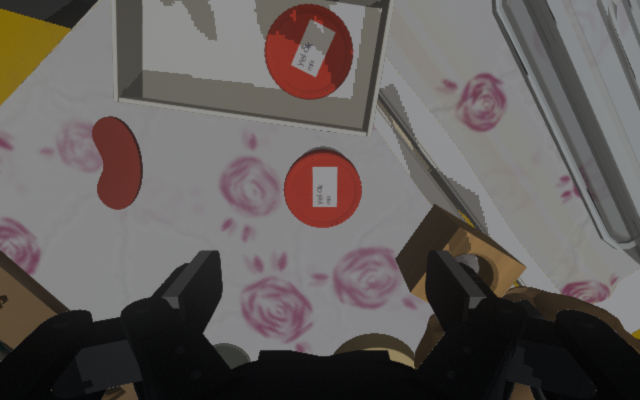

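The empty pot stands in the tray at (310,50). The third pot is centred at (323,188).

Emit:
{"fn": "arm_command", "kwargs": {
  "increments": [
    {"slide": [0.0006, -0.0006, 0.04], "spin": 0, "gripper": 1},
    {"slide": [0.0006, -0.0006, 0.08], "spin": 0, "gripper": 1},
    {"slide": [0.0006, -0.0006, 0.12], "spin": 0, "gripper": 1},
    {"slide": [0.0006, -0.0006, 0.144], "spin": 0, "gripper": 1},
    {"slide": [0.0006, -0.0006, 0.144], "spin": 0, "gripper": 1},
    {"slide": [0.0006, -0.0006, 0.144], "spin": 0, "gripper": 0.2},
    {"slide": [0.0006, -0.0006, 0.144], "spin": 0, "gripper": -1},
    {"slide": [0.0006, -0.0006, 0.144], "spin": 0, "gripper": -1}
  ]
}}

```text
t: 14.33
tool_pos: [0.4892, -0.2908, 0.1155]
tool_rot: [2.112, 2.319, 0.0]
contact_force: [0.2, -1.1, -3.3]
opening: 0.0603
grip_force: 54.7
```

Emit:
{"fn": "arm_command", "kwargs": {
  "increments": [
    {"slide": [0, 0, 0], "spin": 0, "gripper": -1},
    {"slide": [0, 0, 0], "spin": 0, "gripper": -1},
    {"slide": [0, 0, -0.03], "spin": 0, "gripper": -1},
    {"slide": [0, 0, -0.07], "spin": 0, "gripper": -1},
    {"slide": [0, 0, -0.1], "spin": 0, "gripper": -1},
    {"slide": [0, 0, -0.14], "spin": 0, "gripper": -1},
    {"slide": [0, 0, -0.14], "spin": 0, "gripper": -1},
    {"slide": [0, 0, -0.14], "spin": 0, "gripper": -1}
  ]
}}

```text
t: 15.0
tool_pos: [0.4888, -0.2904, 0.2561]
tool_rot: [2.111, 2.317, 0.001]
contact_force: [0.3, 0.1, -5.3]
opening: 0.0604
grip_force: 57.3
```

Emit:
{"fn": "arm_command", "kwargs": {
  "increments": [
    {"slide": [0, 0, 0], "spin": 0, "gripper": -1},
    {"slide": [0, 0, 0], "spin": 0, "gripper": -1},
    {"slide": [0, 0, 0], "spin": 0, "gripper": -1}
  ]
}}

```text
t: 15.25
tool_pos: [0.4866, -0.2888, 0.2494]
tool_rot: [-2.112, -2.319, 0.001]
contact_force: [-0.8, 1.0, -4.8]
opening: 0.0604
grip_force: 57.3
```

```bash
python3 - <<'E'
from h import *
go(.463,.137,.27,124.3)
E
```

```text
t15.2 phi 95.33 tilt [ 0.0035 -0.0036 -1.    ] slide [ 0.4262  0.0159 -0.0191] spin -28.97 rows 10.2
```

Full again (-4.8 N). I'll place it toward the +y end of the drawer.

Emit:
{"fn": "arm_command", "kwargs": {
  "increments": [
    {"slide": [0.02, 0, -0.025], "spin": 0, "gripper": -1},
    {"slide": [0.05, 0, -0.03], "spin": 0, "gripper": -1},
    {"slide": [0.085, 0, -0.03], "spin": 0, "gripper": -1},
    {"slide": [0.12, 0, -0.03], "spin": 0, "gripper": -1},
    {"slide": [0.155, 0, -0.03], "spin": 0, "gripper": -1},
    {"slide": [0.19, 0, -0.03], "spin": 0, "gripper": -1},
    {"slide": [0.225, 0, -0.03], "spin": 0, "gripper": -1},
    {"slide": [0.25, 0, -0.03], "spin": 0, "gripper": -1}
  ]
}}

```text
t: 15.92
tool_pos: [0.4632, -0.0381, 0.2805]
tool_rot: [-2.112, -2.321, 0.001]
contact_force: [1.0, -0.3, -3.4]
opening: 0.0603
grip_force: 57.2
```

```bash
python3 - <<'E'
from h import *
go(.472,.123,.27,124.3)
E
```

```text
t15.9 phi 95.39 tilt [ 0.002  -0.0028 -1.    ] slide [0.1596 0.0239 0.0108] spin -28.91 rows 4.0
```

Emit:
{"fn": "arm_command", "kwargs": {
  "increments": [
    {"slide": [0.03, 0.005, 0], "spin": -7, "gripper": -1},
    {"slide": [0.06, 0.01, 0], "spin": -14, "gripper": -1},
    {"slide": [0.09, 0.015, 0], "spin": -21, "gripper": -1},
    {"slide": [0.12, 0.02, 0], "spin": -28, "gripper": -1},
    {"slide": [0.16, 0.024, 0], "spin": -29, "gripper": -1},
    {"slide": [0.16, 0.024, 0], "spin": -29, "gripper": -1},
    {"slide": [0.16, 0.024, 0], "spin": -29, "gripper": -1},
    {"slide": [0.16, 0.024, 0], "spin": -29, "gripper": -1}
  ]
}}

```text
t: 16.58
tool_pos: [0.473, 0.1208, 0.281]
tool_rot: [-1.465, -2.777, 0.003]
contact_force: [-0.1, 0.3, -4.7]
opening: 0.0607
grip_force: 57.2
```

```bash
python3 - <<'E'
from h import *
go(.472,.123,.131,124.3)
import pickle
d=snap('wrist','w7.png');pickle.dump(d,open('w7.pkl','wb'))
E
```

```text
t16.6 phi 124.36 tilt [ 7.0e-04 -2.5e-03 -1.0e+00] slide [0.0022 0.0008 0.15  ] spin 0.06 rows 3.6
```

View pics/w7.png

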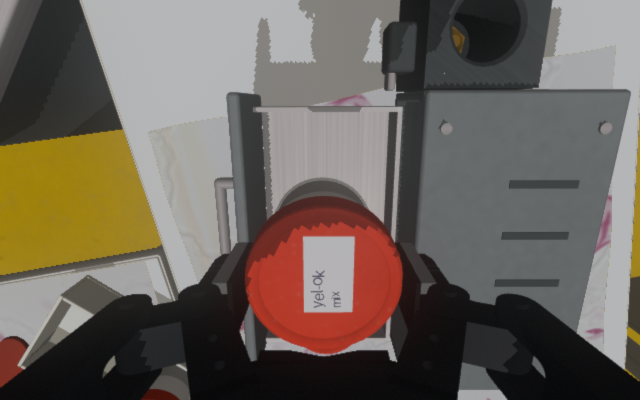

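The drawer is centred under the pot, its floor spanning x 265–390. I'll lower it.

Emit:
{"fn": "arm_command", "kwargs": {
  "increments": [
    {"slide": [0.002, 0.001, 0.04], "spin": 0, "gripper": -1},
    {"slide": [0.002, 0.001, 0.08], "spin": 0, "gripper": -1},
    {"slide": [0.002, 0.001, 0.11], "spin": 0, "gripper": -1},
    {"slide": [0.002, 0.001, 0.13], "spin": 0, "gripper": -1},
    {"slide": [0.002, 0.001, 0.14], "spin": 0, "gripper": -1},
    {"slide": [0.002, 0.001, 0.144], "spin": 0, "gripper": -1},
    {"slide": [0.002, 0.001, 0.144], "spin": 0, "gripper": -1},
    {"slide": [0.002, 0.001, 0.144], "spin": 0, "gripper": -1}
  ]
}}

```text
t: 17.3
tool_pos: [0.4744, 0.1227, 0.1401]
tool_rot: [1.467, 2.775, 0.002]
contact_force: [0.3, 0.2, -3.5]
opening: 0.0604
grip_force: 57.2
```

Emit:
{"fn": "arm_command", "kwargs": {
  "increments": [
    {"slide": [0, 0, 0.003], "spin": 0, "gripper": -1},
    {"slide": [0, 0, 0.005], "spin": 0, "gripper": -1},
    {"slide": [0, 0, 0.005], "spin": 0, "gripper": -1},
    {"slide": [0, 0, 0.005], "spin": 0, "gripper": -1}
  ]
}}

```text
t: 17.63
tool_pos: [0.4734, 0.1232, 0.1339]
tool_rot: [1.467, 2.778, 0.001]
contact_force: [0.1, 0.1, -4.5]
opening: 0.0599
grip_force: 57.2
```

Emit:
{"fn": "arm_command", "kwargs": {
  "increments": [
    {"slide": [0, 0, 0.002], "spin": 0, "gripper": -1},
    {"slide": [0, 0, 0.003], "spin": 0, "gripper": -1},
    {"slide": [0, 0, 0.003], "spin": 0, "gripper": -1},
    {"slide": [0, 0, 0.003], "spin": 0, "gripper": -1}
  ]
}}

```text
t: 17.97
tool_pos: [0.4749, 0.1238, 0.1332]
tool_rot: [1.466, 2.776, 0.005]
contact_force: [-2.2, 0.8, 5.9]
opening: 0.0604
grip_force: 58.3
```

Seated. I'll release, rise and look down the bore.

Emit:
{"fn": "arm_command", "kwargs": {
  "increments": [
    {"slide": [0, 0, -0.001], "spin": 0, "gripper": 0.7},
    {"slide": [0, 0, -0.001], "spin": 0, "gripper": 0.7},
    {"slide": [0, 0, -0.001], "spin": 0, "gripper": 0.7},
    {"slide": [0, 0, -0.04], "spin": 0, "gripper": 0.7},
    {"slide": [0, 0, -0.08], "spin": 0, "gripper": 0.7},
    {"slide": [0, 0, -0.12], "spin": 0, "gripper": 0.7},
    {"slide": [0, 0, -0.16], "spin": 0, "gripper": 0},
    {"slide": [0, 0, -0.2], "spin": 0, "gripper": 0}
  ]
}}

```text
t: 18.63
tool_pos: [0.4728, 0.123, 0.3323]
tool_rot: [1.467, 2.778, 0.0]
contact_force: [0.9, 0.4, 0.6]
opening: 0.0493
grip_force: 0.0
```

```bash
python3 - <<'E'
from h import *
go(.537,.218,.35,124.3)
E
```

```text
t18.6 phi 124.32 tilt [-2.e-04  2.e-04 -1.e+00] slide [ 0.0423  0.1066 -0.0177] spin 0.02 rows 2.8
```

Emit:
{"fn": "arm_command", "kwargs": {
  "increments": [
    {"slide": [0.015, 0.035, -0.018], "spin": 0, "gripper": 0},
    {"slide": [0.03, 0.07, -0.018], "spin": 0, "gripper": 0},
    {"slide": [0.042, 0.107, -0.018], "spin": 0, "gripper": 0},
    {"slide": [0.042, 0.107, -0.018], "spin": 0, "gripper": 0},
    {"slide": [0.042, 0.107, -0.018], "spin": 0, "gripper": 0},
    {"slide": [0.042, 0.107, -0.018], "spin": 0, "gripper": 0},
    {"slide": [0.042, 0.107, -0.018], "spin": 0, "gripper": 0}
  ]
}}

```text
t: 19.22
tool_pos: [0.5375, 0.2175, 0.3484]
tool_rot: [1.468, 2.778, -0.0]
contact_force: [-0.7, -0.2, -0.6]
opening: 0.043
grip_force: 0.0
```

```bash
python3 - <<'E'
from h import *
import pickle
d=snap('wrist','w8.png');pickle.dump(d,open('w8.pkl','wb'))
f=d['frame'][:,:,::-1]
a=cv2.resize(f,(400,250)); b=cv2.resize(f[40:165,260:385],(500,500),interpolation=cv2.INTER_CUBIC)
a=cv2.resize(f[0:300,0:640],(300,140))
o=np.zeros((500,800,3),'uint8');o[:,:500]=b;o[:140,500:]=a;cv2.imwrite('pics/w8c.png',o)
E
```

```text
(no output)
```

View pics/w8c.png

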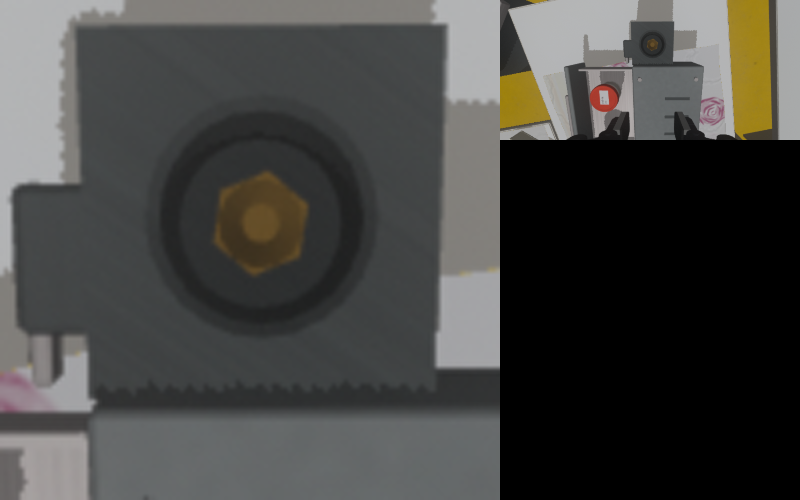

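The nut is visible and centred at px (325,95), with its vertices at about 21° in the image. That puts its flats near yaw 25°. Both pots stand in the drawer, so I'll shut it next.

```bash
python3 - <<'E'
from h import *
import pickle
d=pickle.load(open('w8.pkl','rb'))
print('bore',w2p(d,325.25,94,.1),'nut',w2p(d,325.25,95.5,.038), 'hous', w2p(d,260+80/4,40+27/4,.1),w2p(d,260+445/4,40+27/4,.1))
go(.5375,.2175,.348,124.3)
go(.377,-.007,.26,124.3)
E
```

```text
bore [0.49897089 0.2797431  0.1       ] nut [0.49956918 0.27957    0.038     ] hous [0.44477885 0.29000016 0.1       ] [0.50971677 0.33424862 0.1       ]
t19.3 phi 124.28 tilt [-3.e-04  3.e-04 -1.e+00] slide [0.0001 0.0001 0.0007] spin -0.02 rows 0.0
t19.3 phi 124.28 tilt [-3.e-04  3.e-04 -1.e+00] slide [-0.095  -0.259   0.0886] spin -0.02 rows 6.9
```

Emit:
{"fn": "arm_command", "kwargs": {
  "increments": [
    {"slide": [-0.095, -0.259, 0.0], "spin": 0, "gripper": -1},
    {"slide": [-0.095, -0.259, 0.0], "spin": 0, "gripper": -1},
    {"slide": [-0.095, -0.259, 0.0], "spin": 0, "gripper": -1},
    {"slide": [-0.095, -0.259, 0.0], "spin": 0, "gripper": -1},
    {"slide": [-0.095, -0.259, 0.0], "spin": 0, "gripper": -1},
    {"slide": [-0.095, -0.259, 0.0], "spin": 0, "gripper": -1},
    {"slide": [-0.095, -0.259, 0.0], "spin": 0, "gripper": -1},
    {"slide": [-0.095, -0.259, 0.0], "spin": 0, "gripper": -1}
  ]
}}

```text
t: 19.93
tool_pos: [0.3751, -0.0094, 0.3488]
tool_rot: [1.475, 2.77, -0.001]
contact_force: [-0.3, 0.4, 0.1]
opening: 0.0001
grip_force: 0.0
```

```bash
python3 - <<'E'
from h import *
import pickle
go(.377,-.007,.122,124.3)
d=snap('wrist','w9.png');pickle.dump(d,open('w9.pkl','wb'))
E
```

```text
t19.9 phi 123.95 tilt [-3.3e-03  9.0e-04 -1.0e+00] slide [0.0016 0.0027 0.2268] spin -0.35 rows 5.4
```

View pics/w9.png

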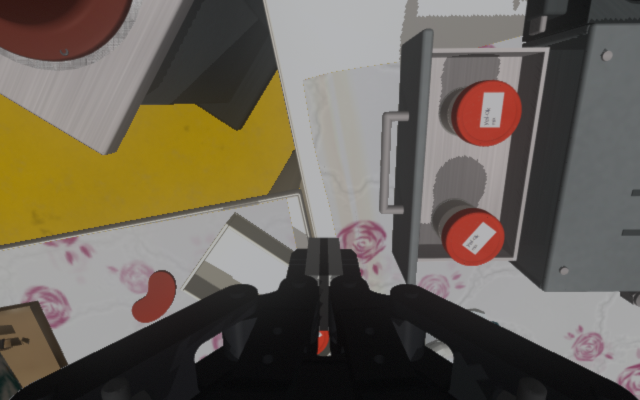

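Both pots stand upright in the drawer, at (488,112) and (473,236). The handle's middle is at (386,162).

```bash
python3 - <<'E'
from h import *
import pickle
d=pickle.load(open('w9.pkl','rb'))
h=w2p(d,385.5,162,.062);print(h,w2p(d,385.5,116,.062),w2p(d,385.5,210,.062))
u=np.array([np.cos(np.radians(34.3)),np.sin(np.radians(34.3))])
g=h[:2]-.055*u; go(g[0],g[1],.124,124.3)
E
```

```text
[0.42865393 0.03178328 0.062     ] [0.40035204 0.06968367 0.062     ] [ 0.46051091 -0.0108779   0.062     ]
t20.0 phi 124.02 tilt [-0.0024  0.0022 -1.    ] slide [0.0039 0.0103 0.2249] spin -0.28 rows 5.4
```

Emit:
{"fn": "arm_command", "kwargs": {
  "increments": [
    {"slide": [0.004, 0.01, 0.04], "spin": 0, "gripper": -1},
    {"slide": [0.004, 0.01, 0.08], "spin": 0, "gripper": -1},
    {"slide": [0.004, 0.01, 0.12], "spin": 0, "gripper": -1},
    {"slide": [0.004, 0.01, 0.16], "spin": 0, "gripper": -1},
    {"slide": [0.004, 0.01, 0.2], "spin": 0, "gripper": -1},
    {"slide": [0.004, 0.01, 0.224], "spin": 0, "gripper": -1},
    {"slide": [0.004, 0.01, 0.224], "spin": 0, "gripper": -1},
    {"slide": [0.004, 0.01, 0.224], "spin": 0, "gripper": -1}
  ]
}}

```text
t: 20.65
tool_pos: [0.3829, 0.0032, 0.1236]
tool_rot: [-1.465, -2.776, 0.001]
contact_force: [0.1, 0.2, 0.2]
opening: 0.0003
grip_force: 0.0
```

Emit:
{"fn": "arm_command", "kwargs": {
  "increments": [
    {"slide": [0, 0.012, 0], "spin": 0, "gripper": -1},
    {"slide": [0, 0.024, 0], "spin": 0, "gripper": -1},
    {"slide": [0, 0.034, 0], "spin": 0, "gripper": -1},
    {"slide": [0, 0.042, 0], "spin": 0, "gripper": -1},
    {"slide": [0, 0.05, 0], "spin": 0, "gripper": -1},
    {"slide": [0, 0.058, 0], "spin": 0, "gripper": -1},
    {"slide": [0, 0.066, 0], "spin": 0, "gripper": -1},
    {"slide": [0, 0.074, 0], "spin": 0, "gripper": -1}
  ]
}}

```text
t: 21.32
tool_pos: [0.4458, 0.0446, 0.1254]
tool_rot: [1.466, 2.777, 0.001]
contact_force: [-2.1, -1.7, 4.5]
opening: 0.0002
grip_force: 2.1
```

Emit:
{"fn": "arm_command", "kwargs": {
  "increments": [
    {"slide": [0, 0.008, 0], "spin": 0, "gripper": -1},
    {"slide": [0, 0.016, 0], "spin": 0, "gripper": -1},
    {"slide": [0, 0.024, 0], "spin": 0, "gripper": -1},
    {"slide": [0, 0.032, 0], "spin": 0, "gripper": -1},
    {"slide": [0, 0.04, 0], "spin": 0, "gripper": -1},
    {"slide": [0, 0.048, 0], "spin": 0, "gripper": -1},
    {"slide": [0, 0.056, 0], "spin": 0, "gripper": -1},
    {"slide": [0, 0.062, 0], "spin": 0, "gripper": -1}
  ]
}}

```text
t: 21.98
tool_pos: [0.4965, 0.0798, 0.1242]
tool_rot: [-1.467, -2.778, -0.0]
contact_force: [-2.3, -2.1, 4.5]
opening: -0.0001
grip_force: 1.9
```

```bash
python3 - <<'E'
from h import *
u=np.array([np.cos(np.radians(34.3)),np.sin(np.radians(34.3))])
g=np.array([.4287,.0318])-.020*u
for o in(0,.13):
  k=g+o*u; go(k[0],k[1],.124,124.3)
E
```

```text
t22.0 phi 124.33 tilt [ 3.e-04  0.e+00 -1.e+00] slide [-0.0014 -0.1031  0.0002] spin 0.03 rows 2.5
t22.0 phi 124.33 tilt [ 3.e-04  0.e+00 -1.e+00] slide [-0.0015  0.0269  0.0002] spin 0.03 rows 0.6
```

Emit:
{"fn": "arm_command", "kwargs": {
  "increments": [
    {"slide": [0, 0.006, 0], "spin": 0, "gripper": -1},
    {"slide": [0, 0.012, 0], "spin": 0, "gripper": -1},
    {"slide": [0, 0.018, 0], "spin": 0, "gripper": -1},
    {"slide": [0, 0.022, 0], "spin": 0, "gripper": -1},
    {"slide": [0, 0.022, 0], "spin": 0, "gripper": -1},
    {"slide": [0, 0.022, 0], "spin": 0, "gripper": -1}
  ]
}}

```text
t: 22.48
tool_pos: [0.5141, 0.0919, 0.124]
tool_rot: [-1.467, -2.778, -0.001]
contact_force: [0.2, 0.2, -1.0]
opening: -0.0003
grip_force: 0.0
```

Emit:
{"fn": "arm_command", "kwargs": {
  "increments": [
    {"slide": [0, 0.002, 0], "spin": 0, "gripper": -1},
    {"slide": [0, 0.004, 0], "spin": 0, "gripper": -1},
    {"slide": [0, 0.004, 0], "spin": 0, "gripper": -1}
  ]
}}

```text
t: 22.73
tool_pos: [0.5162, 0.0934, 0.1238]
tool_rot: [-1.465, -2.776, 0.005]
contact_force: [-4.8, -3.7, 2.5]
opening: 0.0003
grip_force: 3.1
```

Emit:
{"fn": "arm_command", "kwargs": {
  "increments": [
    {"slide": [0, 0.002, 0], "spin": 0, "gripper": -1},
    {"slide": [0, 0.004, 0], "spin": 0, "gripper": -1},
    {"slide": [0, 0.005, 0], "spin": 0, "gripper": -1},
    {"slide": [0, 0.005, 0], "spin": 0, "gripper": -1}
  ]
}}

```text
t: 23.07
tool_pos: [0.5173, 0.0941, 0.1236]
tool_rot: [-1.461, -2.77, 0.022]
contact_force: [-19.5, -12.9, 16.0]
opening: 0.0001
grip_force: 13.8
```

The drawer is hard against its stop: travel 0.128 m, and 23 N at the end. I'll back off and check clearance to the brown bag beside the T-bar.

Emit:
{"fn": "arm_command", "kwargs": {
  "increments": [
    {"slide": [0, -0.02, 0], "spin": 0, "gripper": -1},
    {"slide": [0, -0.04, 0], "spin": 0, "gripper": -1},
    {"slide": [0, -0.05, -0.04], "spin": 0, "gripper": -1},
    {"slide": [0, -0.05, -0.08], "spin": 0, "gripper": -1},
    {"slide": [0, -0.05, -0.12], "spin": 0, "gripper": -1},
    {"slide": [0, -0.05, -0.16], "spin": 0, "gripper": -1},
    {"slide": [0, -0.05, -0.2], "spin": 0, "gripper": 0},
    {"slide": [0, -0.05, -0.23], "spin": 0, "gripper": 0}
  ]
}}

```text
t: 23.73
tool_pos: [0.4805, 0.0686, 0.3586]
tool_rot: [1.465, 2.774, 0.004]
contact_force: [-0.6, 0.6, 0.2]
opening: 0.0232
grip_force: 0.0
```

```bash
python3 - <<'E'
from h import *
import pickle
d=pickle.load(open('top.pkl','rb'));w=pickle.load(open('w1.pkl','rb'))
for z in(0,.1,.2):
  print(z,[np.round(w2p(d,u,v,z)[:2],3) for u,v in((416,162),(423,190),(433,199),(445,200))],[np.round(w2p(w,u,v,z)[:2],3) for u,v in((540,0),(510,90),(505,120),(530,150))])
s=snap('scene','s2.png')
# bag top in scene: approx (335,58)
import numpy as np
C=np.linalg.inv(s['view']);print(C[:3,3],[np.round(w2p(s,u,v,z)[:2],3) for u,v,z in((310,62,.15),(350,57,.15),(310,62,.22),(350,57,.22))])
go(.61,-.29,.36,121)
E
```

```text
0 [array([ 0.747, -0.389]), array([ 0.646, -0.414]), array([ 0.616, -0.449]), array([ 0.614, -0.49 ])] [array([ 0.728, -0.394]), array([ 0.641, -0.433]), array([ 0.612, -0.453]), array([ 0.604, -0.502])]
0.1 [array([ 0.717, -0.372]), array([ 0.622, -0.396]), array([ 0.593, -0.429]), array([ 0.591, -0.468])] [array([ 0.674, -0.363]), array([ 0.608, -0.393]), array([ 0.586, -0.407]), array([ 0.58 , -0.445])]
0.2 [array([ 0.686, -0.356]), array([ 0.597, -0.378]), array([ 0.57 , -0.408]), array([ 0.568, -0.445])] [array([ 0.621, -0.332]), array([ 0.575, -0.352]), array([ 0.56 , -0.362]), array([ 0.556, -0.388])]
[0.07582666 0.60324737 1.1315965 ] [array([ 0.929, -0.611]), array([ 0.826, -0.72 ]), array([ 0.868, -0.524]), array([ 0.773, -0.626])]
t23.8 phi 124.32 tilt [-0.0084  0.0126 -0.9999] slide [-0.3681 -0.0968  0.0071] spin 3.32 rows 9.1
```

Emit:
{"fn": "arm_command", "kwargs": {
  "increments": [
    {"slide": [-0.2, -0.05, 0], "spin": 2, "gripper": 0},
    {"slide": [-0.2, -0.05, 0], "spin": 2, "gripper": 0},
    {"slide": [-0.2, -0.05, 0], "spin": 2, "gripper": 0},
    {"slide": [-0.2, -0.05, 0], "spin": 2, "gripper": 0},
    {"slide": [-0.2, -0.05, 0], "spin": 2, "gripper": 0},
    {"slide": [-0.2, -0.05, 0], "spin": 2, "gripper": 0},
    {"slide": [-0.2, -0.05, 0], "spin": 2, "gripper": 0}
  ]
}}

```text
t: 24.37
tool_pos: [0.5519, -0.1266, 0.3534]
tool_rot: [-1.519, -2.748, -0.0]
contact_force: [-0.8, 0.0, -0.0]
opening: 0.0426
grip_force: 0.0
```

```bash
python3 - <<'E'
from h import *
go(.616,-.335,.36,121)
E
```

```text
t24.4 phi 122.13 tilt [ 1.4e-03 -5.0e-04 -1.0e+00] slide [-0.2105 -0.0565 -0.0069] spin 1.13 rows 5.2
```

Emit:
{"fn": "arm_command", "kwargs": {
  "increments": [
    {"slide": [-0.21, -0.056, -0.007], "spin": 1, "gripper": 0},
    {"slide": [-0.21, -0.056, -0.007], "spin": 1, "gripper": 0},
    {"slide": [-0.21, -0.056, -0.007], "spin": 1, "gripper": 0},
    {"slide": [-0.21, -0.056, -0.007], "spin": 1, "gripper": 0},
    {"slide": [-0.21, -0.056, -0.007], "spin": 1, "gripper": 0},
    {"slide": [-0.21, -0.056, -0.007], "spin": 1, "gripper": 0},
    {"slide": [-0.21, -0.056, -0.007], "spin": 1, "gripper": 0},
    {"slide": [-0.21, -0.056, -0.007], "spin": 1, "gripper": 0}
  ]
}}

```text
t: 25.03
tool_pos: [0.6167, -0.331, 0.3609]
tool_rot: [-1.538, -2.738, -0.002]
contact_force: [-0.4, 0.3, 0.1]
opening: 0.0431
grip_force: 0.0
```

```bash
python3 - <<'E'
from h import *
import pickle
go(.616,-.356,.224,121)
d=snap('wrist','w10.png');pickle.dump(d,open('w10.pkl','wb'))
f=d['frame'][0:400:12,160:480:5].astype(int)
# classes: wood/brown, dark neutral, bright
for r,row in zip(range(0,400,12),f):
    print('%3d '%r+''.join('#' if max(p)<85 and max(p)-min(p)<18 else 'w' if p[0]-p[2]>35 else 'g' if max(p)<160 else '.' for p in row))
E
```

```text
t25.0 phi 121.36 tilt [ 1.5e-03  3.0e-04 -1.0e+00] slide [-0.0212 -0.0137  0.1369] spin 0.36 rows 3.3
  0 ggggggggggggggggggggg#####gggggg#ggggggggggggggggggggggggggggggg
 12 ggggggggggggggggggggggggggggggg#ggggggggggggggggggg#g#gggggggggg
 24 ggggggggggggggggggggggggggggg#gggggggggggggggggggggggggggggggggg
 36 gggggggggggggggggggggggggggg#gwggggggggggggggggggggggggggggggggg
 48 gggggggggggggggggggggggggggggggwgggggggggggggggggggggggggggggggg
 60 ggggggggggggggggggggggggggggggggwggggggggggggggggggggggggggggggg
 72 ggggggggggggggggggggggggggggggggwggggggggggggggggggggggggggggggg
 84 gggggggggggggggggggggggggggggggggwgggggggggggggggggggggggggggggg
 96 gggggggggggggggggggggggggggggggggwgggggggggggggggggggggggggggggg
108 ggggggggggggggggggggggggggggggggggwggggggggggggggggggggggggggggg
120 ggggggggggggggggggggggggggggggggggwggggggggggggggggggggggggggggg
132 gggggggggggggggggggggggggggggggggggwgggggggggggggggggggggggggggg
144 gggggggggggggggggggggggggggggg#gwggwgggggggggggggggggggggggggggg
156 ggggggggggggggggggggggggggg#wwwwwwwgwggggggggggggggggggggggggggg
168 ggggggggggggggggggggggg#wwww
[... 647 characters left out ...]
gggggggggg
288 g###ggggwww############gwgggwwwwwwwwwwwwgww#############gggggg##
300 #######################wgggwwwwwwwwwwwwwwwwg####################
312 ######################gggggggwwwwwwwwwwwwwww####################
324 ######################wwwwwwwwwwwwwwwwwwwwwww###################
336 #####################wwwwwwwwwwwwwwwwwwwwwwwww##################
348 #####################wwwwwwwwwwwwwwwwwwwwwwww###################
360 #######gg################################################ww#####
372 #########################################################wwww###
384 #######gg################################################wwwwww#
396 ##g##gg####################################################wwwww
```

```bash
python3 - <<'E'
from h import *
import pickle
d=pickle.load(open('w10.pkl','rb'));f=d['frame'].astype(int)
m=((f.max(2)<85)&(f.max(2)-f.min(2)<18)).astype('uint8');m[:150]=0;m[290:]=0;m[:,:285]=0;m[:,340:]=0
m=cv2.morphologyEx(m,cv2.MORPH_OPEN,np.ones((5,5)))
n,l,s,c=cv2.connectedComponentsWithStats(m);i=1+s[1:,4].argmax();print(s[i],c[i])
bx=cv2.boxPoints(cv2.minAreaRect(np.argwhere(l==i)[:,::-1].astype(np.float32)));print(bx)
for r in(180,200,220,240,260):
    k=np.where(l[r]==i)[0];print(r,k.min(),k.max())
    
x0,y0,w,h=s[i][:4]
for r in range(y0-4,y0+6):pass
k=np.where(l[185]==i)[0].mean();k2=np.where(l[260]==i)[0].mean()
a=w2p(d,k,185,.179);b=w2p(d,k2,260,.179);v=a-b;print('yaw',np.degrees(np.arctan2(v[1],v[0])))
for rr in(y0,y0+h):print(rr,w2p(d,k,rr,.179))
mid=(w2p(d,k,y0,.179)+w2p(d,k2,y0+h,.179))/2;print(mid);go(mid[0],mid[1],.224,121)
E
```

```text
[ 296  160   23  111 2291] [307.08031427 214.67874291]
[[296. 160.]
 [318. 160.]
 [318. 270.]
 [296. 270.]]
180 296 317
200 297 317
220 297 317
240 297 318
260 298 316
yaw 120.59465002363592
160 [ 0.59446738 -0.31481388  0.179     ]
271 [ 0.64086101 -0.39327794  0.179     ]
[ 0.6176642  -0.35404591  0.179     ]
t25.1 phi 121.42 tilt [ 1.e-03  4.e-04 -1.e+00] slide [-0.0209 -0.0116  0.1373] spin 0.42 rows 3.3
```

Emit:
{"fn": "arm_command", "kwargs": {
  "increments": [
    {"slide": [-0.021, -0.0115, 0.03], "spin": 0.6, "gripper": 0},
    {"slide": [-0.021, -0.0115, 0.06], "spin": 0.6, "gripper": 0},
    {"slide": [-0.021, -0.0115, 0.09], "spin": 0.6, "gripper": 0},
    {"slide": [-0.021, -0.0115, 0.115], "spin": 0.6, "gripper": 0},
    {"slide": [-0.021, -0.0115, 0.135], "spin": 0.6, "gripper": 0},
    {"slide": [-0.021, -0.0115, 0.137], "spin": 0.6, "gripper": 0},
    {"slide": [-0.021, -0.0115, 0.137], "spin": 0.6, "gripper": 0},
    {"slide": [-0.021, -0.0115, 0.137], "spin": 0.6, "gripper": 0}
  ]
}}

```text
t: 25.75
tool_pos: [0.6184, -0.3552, 0.2265]
tool_rot: [1.55, 2.73, -0.0]
contact_force: [0.4, -0.9, 0.8]
opening: 0.0426
grip_force: 0.0
```

Emit:
{"fn": "arm_command", "kwargs": {
  "increments": [
    {"slide": [0, 0, 0], "spin": 0, "gripper": -0.4},
    {"slide": [0, 0, 0], "spin": 0, "gripper": -1},
    {"slide": [0, 0, 0], "spin": 0, "gripper": -1},
    {"slide": [0, 0, 0], "spin": 0, "gripper": -1},
    {"slide": [0, 0, 0], "spin": 0, "gripper": -1}
  ],
  "newtons": 90
}}

```text
t: 26.17
tool_pos: [0.6185, -0.357, 0.2274]
tool_rot: [1.552, 2.727, -0.001]
contact_force: [0.2, -0.5, 6.2]
opening: 0.0142
grip_force: 89.4
```

Emit:
{"fn": "arm_command", "kwargs": {
  "increments": [
    {"slide": [0, 0, -0.02], "spin": 0, "gripper": -1},
    {"slide": [0, 0, -0.04], "spin": 0, "gripper": -1},
    {"slide": [0, 0, -0.07], "spin": 0, "gripper": -1},
    {"slide": [0, 0, -0.1], "spin": 0, "gripper": -1},
    {"slide": [0, 0, -0.13], "spin": 0, "gripper": -1},
    {"slide": [0, 0, -0.15], "spin": 0, "gripper": -1},
    {"slide": [0, 0, -0.15], "spin": 0, "gripper": -1},
    {"slide": [0, 0, -0.15], "spin": 0, "gripper": -1}
  ]
}}

```text
t: 26.83
tool_pos: [0.6179, -0.3563, 0.375]
tool_rot: [1.553, 2.729, -0.0]
contact_force: [0.3, 0.1, -4.8]
opening: 0.0146
grip_force: 88.5
```

```bash
python3 - <<'E'
from h import *
go(.4993,.2797,.375,145.3)
print(status.get_obs()['contact_force'])
E
```

```text
t26.8 phi 120.72 tilt [-1.5e-03  8.0e-04 -1.0e+00] slide [ 0.6074  0.223  -0.0008] spin -24.58 rows 15.5
[ 0.34447632  0.08756336 -4.75082029]
```

Emit:
{"fn": "arm_command", "kwargs": {
  "increments": [
    {"slide": [0.03, 0.011, 0], "spin": -1, "gripper": -1},
    {"slide": [0.06, 0.022, 0], "spin": -2, "gripper": -1},
    {"slide": [0.09, 0.033, 0], "spin": -4, "gripper": -1},
    {"slide": [0.125, 0.046, 0], "spin": -6, "gripper": -1},
    {"slide": [0.16, 0.059, 0], "spin": -8, "gripper": -1},
    {"slide": [0.195, 0.072, 0], "spin": -10, "gripper": -1},
    {"slide": [0.23, 0.085, 0], "spin": -11, "gripper": -1},
    {"slide": [0.265, 0.098, 0], "spin": -12, "gripper": -1}
  ]
}}

```text
t: 27.5
tool_pos: [0.565, -0.0764, 0.3701]
tool_rot: [-1.256, -2.873, 0.001]
contact_force: [0.9, -0.1, -4.8]
opening: 0.0143
grip_force: 88.5
```

```bash
python3 - <<'E'
from h import *
go(.4993,.2797,.375,145.3)
E
```

```text
t27.5 phi 132.75 tilt [ 0.0054 -0.0031 -1.    ] slide [ 0.3061  0.1935 -0.0039] spin -12.55 rows 8.7
```

Emit:
{"fn": "arm_command", "kwargs": {
  "increments": [
    {"slide": [0.03, 0.019, -0.004], "spin": -2, "gripper": -1},
    {"slide": [0.06, 0.038, -0.004], "spin": -4, "gripper": -1},
    {"slide": [0.09, 0.057, -0.004], "spin": -6, "gripper": -1},
    {"slide": [0.12, 0.076, -0.004], "spin": -8, "gripper": -1},
    {"slide": [0.15, 0.095, -0.004], "spin": -10, "gripper": -1},
    {"slide": [0.18, 0.114, -0.004], "spin": -12, "gripper": -1},
    {"slide": [0.21, 0.133, -0.004], "spin": -12.5, "gripper": -1},
    {"slide": [0.24, 0.152, -0.004], "spin": -12.5, "gripper": -1}
  ]
}}

```text
t: 28.17
tool_pos: [0.5138, 0.2026, 0.3743]
tool_rot: [-0.937, -2.993, 0.005]
contact_force: [0.0, -0.3, -3.2]
opening: 0.0144
grip_force: 88.5
```

```bash
python3 - <<'E'
from h import *
go(.4993,.2797,.375,145.3)
E
```

```text
t28.2 phi 145.24 tilt [ 0.0039 -0.0043 -1.    ] slide [ 0.0559  0.0551 -0.0007] spin -0.06 rows 1.9
```

Emit:
{"fn": "arm_command", "kwargs": {
  "increments": [
    {"slide": [0.028, 0.028, 0], "spin": 0, "gripper": -1},
    {"slide": [0.055, 0.055, 0], "spin": 0, "gripper": -1},
    {"slide": [0.055, 0.055, 0], "spin": 0, "gripper": -1},
    {"slide": [0.055, 0.055, 0], "spin": 0, "gripper": -1},
    {"slide": [0.055, 0.055, 0], "spin": 0, "gripper": -1},
    {"slide": [0.055, 0.055, 0], "spin": 0, "gripper": -1}
  ]
}}

```text
t: 28.67
tool_pos: [0.5014, 0.2767, 0.3763]
tool_rot: [-0.94, -2.995, 0.004]
contact_force: [0.6, -0.0, -3.4]
opening: 0.0142
grip_force: 88.7
```

```bash
python3 - <<'E'
from h import *
import pickle
go(.4993,.2797,.375,145.3)
d=snap('wrist','w11.png');pickle.dump(d,open('w11.pkl','wb'))
f=d['frame'].astype(int)
C=np.eye(4)
# dark bar rough profile and housing
for r in range(60,300,8):
    print(r,''.join('#' if max(p)<45 else 'd' if max(p)<75 else 'g' if max(p)<110 else 'w' if p[0]-p[2]>35 else '.' for p in f[r,230:420:3]))
E
```

```text
t28.7 phi 145.16 tilt [ 0.0015 -0.0029 -1.    ] slide [0.0034 0.0012 0.0013] spin -0.14 rows 0.1
60 ................................................................
68 ................................................................
76 ................................................................
84 ................................................................
92 ................................................................
100 ................................................................
108 ................................................................
116 .......................gddd##ddd................................
124 ......................gdddddddddd#ddddg.........................
132 ................g....gddddddddddddddddd##dddg...................
140 ..............gddddddddddddddddddd#d#ddddddddddd................
148 ..............ddddddddddddddddddddd#dddddddddddd................
156 .............dddddddddddd###gdgggddd###dddddddd.................
164 .............ddddddddddd###############ddddddd..................
172 .............g.ddddddddd##############
[... 361 characters left out ...]
..........
220 ........gggdgggg..ggggggd##############ggddd####dddddg..........
228 ggggd..gggdgggggggggggggg##############ggggggggggdddddd.........
236 .g....gggdggggggggggggggg##############ggggggggggggggggg........
244 g....gggdggggggggggggddd###############ddddgggggggggggg.........
252 ....gggdgggggggd####dddd###############dddd#####..gggg..........
260 ...gggdggggggg#####dddd#################dddd#####ggg............
268 ..gggdgggggggd#####dddd##########dddd###dddd######g.............
276 ..ggdgggggggd#######dgg########dddddd###..d#######d.............
284 .ggdgggggd############d#######ddddddd###.############d..........
292 ##dgggd######################dddddddd###################d....d##
```

```bash
python3 - <<'E'
from h import *
import pickle
d=pickle.load(open('w11.pkl','rb'));f=d['frame'].astype(int)
print([(r,int(f[r,312:338].mean())) for r in list(range(146,172,2))+list(range(256,284,2))])
print([(c,int(f[200,c].mean())) for c in range(298,354,2)])
M=R.from_rotvec(d['obs']['tool_rot']).as_matrix()
for r in(150,156,160,264,268,272):print(r,np.round(M.T@(w2p(d,324,r,d['obs']['tool_pos'][2]-.048)-d['obs']['tool_pos']),4))
E
```

```text
[(146, 50), (148, 49), (150, 50), (152, 51), (154, 54), (156, 53), (158, 34), (160, 31), (162, 31), (164, 33), (166, 37), (168, 39), (170, 40), (256, 36), (258, 36), (260, 36), (262, 38), (264, 42), (266, 43), (268, 42), (270, 42), (272, 44), (274, 46), (276, 47), (278, 49), (280, 51), (282, 49)]
[(298, 64), (300, 60), (302, 59), (304, 33), (306, 37), (308, 38), (310, 40), (312, 38), (314, 40), (316, 40), (318, 40), (320, 39), (322, 39), (324, 39), (326, 39), (328, 39), (330, 39), (332, 38), (334, 39), (336, 40), (338, 40), (340, 40), (342, 38), (344, 36), (346, 54), (348, 56), (350, 55), (352, 41)]
150 [0.0507 0.0013 0.0481]
156 [0.0486 0.0013 0.0481]
160 [0.0472 0.0013 0.0481]
264 [0.0073 0.0013 0.048 ]
268 [0.0056 0.0013 0.048 ]
272 [0.0039 0.0013 0.048 ]
```

Emit:
{"fn": "arm_command", "kwargs": {
  "increments": [
    {"slide": [0.0033, 0.0005, 0.015], "spin": 0, "gripper": -1},
    {"slide": [0.0033, 0.0005, 0.03], "spin": 0, "gripper": -1},
    {"slide": [0.0033, 0.0005, 0.045], "spin": 0, "gripper": -1},
    {"slide": [0.0033, 0.0005, 0.055], "spin": 0, "gripper": -1},
    {"slide": [0.0033, 0.0005, 0.062], "spin": 0, "gripper": -1},
    {"slide": [0.0033, 0.0005, 0.068], "spin": 0, "gripper": -1},
    {"slide": [0.0033, 0.0005, 0.068], "spin": 0, "gripper": -1},
    {"slide": [0.0033, 0.0005, 0.068], "spin": 0, "gripper": -1}
  ]
}}

```text
t: 29.38
tool_pos: [0.4993, 0.2799, 0.3105]
tool_rot: [0.939, 2.998, 0.0]
contact_force: [-0.0, 0.7, -3.2]
opening: 0.0144
grip_force: 88.6
```

```bash
python3 - <<'E'
from h import *
go(.499,.279,.265,145.3)
s=status.get_obs();print(s['contact_force'],s['wrist_torque'])
E
```

```text
t29.4 phi 145.21 tilt [-1.e-04  2.e-04 -1.e+00] slide [-0.0003 -0.0009  0.0455] spin -0.09 rows 1.1
[-0.03024342  0.71281184 -3.16979287] [ 0.02470876 -0.07578869  0.06512898]
```

Emit:
{"fn": "arm_command", "kwargs": {
  "increments": [
    {"slide": [0, -0.0008, 0.008], "spin": 0, "gripper": -1},
    {"slide": [0, -0.0008, 0.016], "spin": 0, "gripper": -1},
    {"slide": [0, -0.0008, 0.024], "spin": 0, "gripper": -1},
    {"slide": [0, -0.0008, 0.032], "spin": 0, "gripper": -1},
    {"slide": [0, -0.0008, 0.04], "spin": 0, "gripper": -1},
    {"slide": [0, -0.0008, 0.046], "spin": 0, "gripper": -1},
    {"slide": [0, -0.0008, 0.046], "spin": 0, "gripper": -1},
    {"slide": [0, -0.0008, 0.046], "spin": 0, "gripper": -1}
  ]
}}

```text
t: 30.05
tool_pos: [0.4985, 0.2793, 0.2636]
tool_rot: [-0.938, -2.997, 0.001]
contact_force: [-0.4, 1.2, -3.5]
opening: 0.0141
grip_force: 88.6
```

Emit:
{"fn": "arm_command", "kwargs": {
  "increments": [
    {"slide": [0, 0, 0.003], "spin": 0, "gripper": -1},
    {"slide": [0, 0, 0.006], "spin": 0, "gripper": -1},
    {"slide": [0, 0, 0.01], "spin": 0, "gripper": -1},
    {"slide": [0, 0, 0.013], "spin": 0, "gripper": -1},
    {"slide": [0, 0, 0.013], "spin": 0, "gripper": -1},
    {"slide": [0, 0, 0.013], "spin": 0, "gripper": -1}
  ]
}}

```text
t: 30.55
tool_pos: [0.4985, 0.2793, 0.251]
tool_rot: [-0.939, -2.997, 0.001]
contact_force: [-0.7, -0.7, -3.5]
opening: 0.0143
grip_force: 88.6
```

```bash
python3 - <<'E'
from h import *
go(.499,.279,.2274,145.3)
s=status.get_obs();print(s['contact_force'],s['wrist_torque'])
E
```

```text
t30.6 phi 145.23 tilt [ 4.e-04 -6.e-04 -1.e+00] slide [-0.0005  0.0001  0.0236] spin -0.07 rows 0.6
[-0.69372663 -0.65215967 -3.5011622 ] [ 0.01843754 -0.00830508 -0.00062379]
```

Emit:
{"fn": "arm_command", "kwargs": {
  "increments": [
    {"slide": [0, 0, 0.003], "spin": 0, "gripper": -1},
    {"slide": [0, 0, 0.006], "spin": 0, "gripper": -1},
    {"slide": [0, 0, 0.009], "spin": 0, "gripper": -1},
    {"slide": [0, 0, 0.012], "spin": 0, "gripper": -1},
    {"slide": [0, 0, 0.013], "spin": 0, "gripper": -1},
    {"slide": [0, 0, 0.013], "spin": 0, "gripper": -1}
  ]
}}

```text
t: 31.05
tool_pos: [0.4986, 0.2792, 0.2378]
tool_rot: [-0.939, -2.998, 0.001]
contact_force: [0.4, 0.2, -3.9]
opening: 0.014
grip_force: 88.7
```

Emit:
{"fn": "arm_command", "kwargs": {
  "increments": [
    {"slide": [0, 0, 0.003], "spin": 0, "gripper": -1},
    {"slide": [0, 0, 0.006], "spin": 0, "gripper": -1},
    {"slide": [0, 0, 0.008], "spin": 0, "gripper": -1},
    {"slide": [0, 0, 0.008], "spin": 0, "gripper": -1}
  ]
}}

```text
t: 31.38
tool_pos: [0.4985, 0.2792, 0.2297]
tool_rot: [-0.938, -2.998, 0.001]
contact_force: [-0.0, -0.0, -3.5]
opening: 0.0144
grip_force: 88.7
```

```bash
python3 - <<'E'
from h import *
go(.499,.279,.2274,145.3)
s=status.get_obs();print(s['contact_force'],s['wrist_torque'])
E
```

```text
t31.4 phi 145.23 tilt [ 3.e-04 -8.e-04 -1.e+00] slide [-0.0005  0.0001  0.0023] spin -0.07 rows 0.1
[-0.00621664 -0.00611555 -3.49231549] [-0.00303069 -0.12117387  0.11716592]
```

The socket is fully down over the nut with no contact force. I'll turn it clockwise.

Emit:
{"fn": "arm_command", "kwargs": {
  "increments": [
    {"slide": [0, 0, 0], "spin": 6, "gripper": -1},
    {"slide": [0, 0, 0], "spin": 12, "gripper": -1},
    {"slide": [0, 0, 0], "spin": 18, "gripper": -1},
    {"slide": [0, 0, 0], "spin": 24, "gripper": -1},
    {"slide": [0, 0, 0], "spin": 30, "gripper": -1},
    {"slide": [0, 0, 0], "spin": 36, "gripper": -1},
    {"slide": [0, 0, 0], "spin": 42, "gripper": -1},
    {"slide": [0, 0, 0], "spin": 48, "gripper": -1}
  ]
}}

```text
t: 32.05
tool_pos: [0.4986, 0.2787, 0.2304]
tool_rot: [2.082, 2.351, -0.003]
contact_force: [0.4, -2.8, -2.0]
opening: 0.0144
grip_force: 88.8
```

```bash
python3 - <<'E'
from h import *
go(.4985,.2792,.2297,97)
s=status.get_obs();print(s['contact_force'],s['wrist_torque'],s['q'])
E
```

```text
t32.0 phi 96.96 tilt [-0.0023 -0.001  -1.    ] slide [ 0.0006 -0.      0.0007] spin -0.04 rows 0.0
[ 0.41038401 -2.81818503 -1.99097667] [-0.73677231  0.18014821  0.12934412] [ 0.38006926 -0.01729099  1.80910711 -0.00198979  1.35128332  0.25902991]
```

Emit:
{"fn": "arm_command", "kwargs": {
  "increments": [
    {"slide": [0, 0, 0], "spin": 6, "gripper": -1},
    {"slide": [0, 0, 0], "spin": 12, "gripper": -1},
    {"slide": [0, 0, 0], "spin": 18, "gripper": -1},
    {"slide": [0, 0, 0], "spin": 24, "gripper": -1},
    {"slide": [0, 0, 0], "spin": 30, "gripper": -1},
    {"slide": [0, 0, 0], "spin": 36, "gripper": -1},
    {"slide": [0, 0, 0], "spin": 42, "gripper": -1},
    {"slide": [0, 0, 0], "spin": 48, "gripper": -1}
  ]
}}

```text
t: 32.72
tool_pos: [0.4981, 0.2786, 0.2303]
tool_rot: [2.858, 1.301, -0.005]
contact_force: [-1.6, -3.2, -1.8]
opening: 0.0144
grip_force: 89.1
```

Emit:
{"fn": "arm_command", "kwargs": {
  "increments": [
    {"slide": [0, 0, 0], "spin": 6, "gripper": -1},
    {"slide": [0, 0, 0], "spin": 12, "gripper": -1},
    {"slide": [0, 0, 0], "spin": 18, "gripper": -1},
    {"slide": [0, 0, 0], "spin": 24, "gripper": -1},
    {"slide": [0, 0, 0], "spin": 30, "gripper": -1},
    {"slide": [0, 0, 0], "spin": 36, "gripper": -1},
    {"slide": [0, 0, 0], "spin": 36, "gripper": -1}
  ]
}}

```text
t: 33.3
tool_pos: [0.4978, 0.2789, 0.2302]
tool_rot: [3.12, 0.359, -0.006]
contact_force: [-3.5, -1.7, -0.4]
opening: 0.0139
grip_force: 89.1
```

```bash
python3 - <<'E'
from h import *
go(.4985,.2792,.2297,13.2)
s=status.get_obs();print(s['contact_force'],s['wrist_torque'],s['q'])
E
```

```text
t33.3 phi 13.14 tilt [-0.0037  0.001  -1.    ] slide [ 0.0007 -0.0002  0.0005] spin -0.06 rows 0.0
[-3.46353668 -1.72014586 -0.41376939] [-0.64756622  1.05992457 -0.02468779] [ 3.80367058e-01 -1.74813182e-02  1.80953820e+00 -4.80020458e-04
  1.35338704e+00  1.72192323e+00]
```

Emit:
{"fn": "arm_command", "kwargs": {
  "increments": [
    {"slide": [0, 0, 0], "spin": 3, "gripper": -1},
    {"slide": [0, 0, 0], "spin": 6, "gripper": -1},
    {"slide": [0, 0, 0], "spin": 9, "gripper": -1},
    {"slide": [0, 0, 0], "spin": 12, "gripper": -1},
    {"slide": [0, 0, 0], "spin": 14, "gripper": -1},
    {"slide": [0, 0, 0], "spin": 14, "gripper": -1}
  ]
}}

```text
t: 33.8
tool_pos: [0.4979, 0.2791, 0.2302]
tool_rot: [3.14, -0.018, -0.005]
contact_force: [-3.8, -2.1, 0.1]
opening: 0.0141
grip_force: 89.2
```

```bash
python3 - <<'E'
from h import *
go(.4985,.2792,.2297,-1)
s=status.get_obs();print(s['contact_force'],s['wrist_torque'])
E
```

```text
t33.8 phi -0.65 tilt [-0.0031  0.0013 -1.    ] slide [ 0.0006 -0.0001  0.0005] spin 0.35 rows 0.0
[-3.76378745 -2.12533213  0.1079819 ] [-0.58086726  1.27054267 -0.03809268]
```

Emit:
{"fn": "arm_command", "kwargs": {
  "increments": [
    {"slide": [0, 0, 0], "spin": 2, "gripper": -1},
    {"slide": [0, 0, 0], "spin": 4, "gripper": -1},
    {"slide": [0, 0, 0], "spin": 5, "gripper": -1},
    {"slide": [0, 0, 0], "spin": 5, "gripper": -1}
  ]
}}

```text
t: 34.13
tool_pos: [0.498, 0.2792, 0.2302]
tool_rot: [3.137, -0.155, -0.004]
contact_force: [-4.9, -2.5, -0.3]
opening: 0.0145
grip_force: 89.2
```

```bash
python3 - <<'E'
from h import *
go(.4985,.2792,.2297,-6)
s=status.get_obs();print(s['contact_force'],s['wrist_torque'],s['effort'][5])
E
```

```text
t34.1 phi -5.66 tilt [-0.0023  0.0011 -1.    ] slide [ 0.0005 -0.0001  0.0005] spin 0.34 rows 0.0
[-4.90603339 -2.46831252 -0.29010723] [-0.59123865  1.45051969  0.06053764] 0.1808518124744296
```

Emit:
{"fn": "arm_command", "kwargs": {
  "increments": [
    {"slide": [0, 0, 0], "spin": 2, "gripper": -1},
    {"slide": [0, 0, 0], "spin": 4, "gripper": -1},
    {"slide": [0, 0, 0], "spin": 5, "gripper": -1},
    {"slide": [0, 0, 0], "spin": 5, "gripper": -1}
  ]
}}

```text
t: 34.47
tool_pos: [0.498, 0.2792, 0.2301]
tool_rot: [3.127, -0.29, -0.004]
contact_force: [-5.4, -1.0, 0.1]
opening: 0.0144
grip_force: 89.3
```

```bash
python3 - <<'E'
from h import *
go(.4985,.2792,.2297,-11)
s=status.get_obs();print(s['contact_force'],s['wrist_torque'],s['effort'][5])
E
```

```text
t34.5 phi -10.61 tilt [-0.0023  0.0013 -1.    ] slide [ 0.0005 -0.0001  0.0004] spin 0.39 rows 0.1
[-5.35808749 -0.97298163  0.07527193] [-0.60445482  1.47072414  0.40453478] 0.503922589123249
```

Emit:
{"fn": "arm_command", "kwargs": {
  "increments": [
    {"slide": [0, 0, 0], "spin": 2, "gripper": -1},
    {"slide": [0, 0, 0], "spin": 4, "gripper": -1},
    {"slide": [0, 0, 0], "spin": 4, "gripper": -1},
    {"slide": [0, 0, 0], "spin": 4, "gripper": -1}
  ]
}}

```text
t: 34.8
tool_pos: [0.4979, 0.2793, 0.2301]
tool_rot: [3.115, -0.398, -0.004]
contact_force: [-4.6, -1.4, -0.5]
opening: 0.0144
grip_force: 89.3
```

```bash
python3 - <<'E'
from h import *
go(.4985,.2792,.2297,-15)
s=status.get_obs();print(s['contact_force'],s['wrist_torque'],s['effort'][5])
E
```

```text
t34.8 phi -14.56 tilt [-0.0023  0.0014 -1.    ] slide [ 0.0006 -0.0001  0.0004] spin 0.44 rows 0.1
[-4.5932185  -1.40393319 -0.5392641 ] [-0.51583668  1.43623249  0.47538662] 0.533039029687643
```

Emit:
{"fn": "arm_command", "kwargs": {
  "increments": [
    {"slide": [0, 0, 0], "spin": 0, "gripper": -1},
    {"slide": [0, 0, 0], "spin": 2, "gripper": -1},
    {"slide": [0, 0, 0], "spin": 4, "gripper": -1},
    {"slide": [0, 0, 0], "spin": 5, "gripper": -1},
    {"slide": [0, 0, 0], "spin": 5, "gripper": -1}
  ],
  "newtons": 120
}}

```text
t: 35.22
tool_pos: [0.4979, 0.2794, 0.2302]
tool_rot: [3.095, -0.532, -0.004]
contact_force: [-5.3, -1.8, -0.1]
opening: 0.0136
grip_force: 117.8
```

```bash
python3 - <<'E'
from h import *
go(.4985,.2792,.2297,-19)
s=status.get_obs();print(s['contact_force'],s['wrist_torque'],s['effort'][5])
E
```

```text
t35.2 phi -19.52 tilt [-0.002   0.0016 -1.    ] slide [ 0.0006 -0.      0.0005] spin -0.52 rows 0.1
[-5.34056752 -1.79966026 -0.06018626] [-0.51445064  1.52661758  0.85879509] 0.9582957252860069
```

Torque climbs to 0.86 N m, so the nut is on its hard stop. I'll unwind slightly within the play and lift out.

Emit:
{"fn": "arm_command", "kwargs": {
  "increments": [
    {"slide": [0, 0, 0], "spin": -3, "gripper": -1},
    {"slide": [0, 0, 0], "spin": -6, "gripper": -1},
    {"slide": [0, 0, 0], "spin": -9, "gripper": -1},
    {"slide": [0, 0, 0], "spin": -9, "gripper": -1}
  ],
  "newtons": 90
}}

```text
t: 35.55
tool_pos: [0.498, 0.2792, 0.2301]
tool_rot: [3.128, -0.289, -0.004]
contact_force: [-4.7, -1.3, -0.6]
opening: 0.0138
grip_force: 117.5
```

```bash
python3 - <<'E'
from h import *
go(.4985,.2792,.2297,-11)
s=status.get_obs();print(s['contact_force'],s['wrist_torque'],s['effort'][5])
E
```

```text
t35.5 phi -10.55 tilt [-0.0025  0.001  -1.    ] slide [ 0.0005 -0.      0.0004] spin 0.45 rows 0.1
[-4.72418441 -1.33811527 -0.62648698] [-0.49187199  1.47640631  0.08262361] -0.23217491805553436
```

Emit:
{"fn": "arm_command", "kwargs": {
  "increments": [
    {"slide": [0.0004, 0, -0.006], "spin": 0, "gripper": -1},
    {"slide": [0.0004, 0, -0.014], "spin": 0, "gripper": -1},
    {"slide": [0.0004, 0, -0.026], "spin": 0, "gripper": -1},
    {"slide": [0.0004, 0, -0.04], "spin": 0, "gripper": -1},
    {"slide": [0.0004, 0, -0.055], "spin": 0, "gripper": -1},
    {"slide": [0.0004, 0, -0.07], "spin": 0, "gripper": -1},
    {"slide": [0.0004, 0, -0.085], "spin": 0, "gripper": -1},
    {"slide": [0.0004, 0, -0.1], "spin": 0, "gripper": -1}
  ]
}}

```text
t: 36.22
tool_pos: [0.5003, 0.2796, 0.3343]
tool_rot: [-3.125, 0.293, -0.009]
contact_force: [1.3, -0.1, -4.2]
opening: 0.0133
grip_force: 104.1
```

Emit:
{"fn": "arm_command", "kwargs": {
  "increments": [
    {"slide": [0, 0, -0.02], "spin": 0, "gripper": -1},
    {"slide": [0, 0, -0.045], "spin": 0, "gripper": -1},
    {"slide": [0, 0, -0.045], "spin": 0, "gripper": -1},
    {"slide": [0, 0, -0.045], "spin": 0, "gripper": -1}
  ]
}}

```text
t: 36.55
tool_pos: [0.5005, 0.2797, 0.38]
tool_rot: [-3.123, 0.294, -0.013]
contact_force: [0.0, -0.3, -4.0]
opening: 0.0137
grip_force: 104.2
```

```bash
python3 - <<'E'
from h import *
go(.5,.1,.375,55);go(.615,-.3555,.375,-11)
s=status.get_obs();print(s['contact_force'],s['wrist_torque'])
t=snap('top','t3.png')
f=t['frame'].astype(int)
# orange/brass pixel map near bore (top cam)
E
```

```text
t36.5 phi -10.74 tilt [ 0.0081 -0.0051 -1.    ] slide [0.033  0.1767 0.0043] spin -65.74 rows 9.2
t36.5 phi -10.74 tilt [ 0.0081 -0.0051 -1.    ] slide [0.2309 0.6028 0.0038] spin 0.26 rows 15.5
[ 0.03709236 -0.29323728 -3.98593486] [-0.04256923  0.02567662 -0.00889012]
```

Emit:
{"fn": "arm_command", "kwargs": {
  "increments": [
    {"slide": [0.01, 0.026, 0], "spin": -6, "gripper": -1},
    {"slide": [0.02, 0.052, 0], "spin": -12, "gripper": -1},
    {"slide": [0.03, 0.08, 0], "spin": -18, "gripper": -1},
    {"slide": [0.042, 0.11, 0], "spin": -24, "gripper": -1},
    {"slide": [0.053, 0.14, 0], "spin": -30, "gripper": -1},
    {"slide": [0.065, 0.17, 0], "spin": -36, "gripper": -1},
    {"slide": [0.077, 0.2, 0], "spin": -42, "gripper": -1},
    {"slide": [0.089, 0.23, 0], "spin": -48, "gripper": -1}
  ]
}}

```text
t: 37.27
tool_pos: [0.5432, 0.0351, 0.3733]
tool_rot: [-2.974, -1.011, 0.003]
contact_force: [1.0, 0.1, -3.8]
opening: 0.0138
grip_force: 104.0
```

```bash
python3 - <<'E'
from h import *
go(.6175,-.356,.38,120.7)
E
```

```text
t37.3 phi 37.55 tilt [-0.0014 -0.0013 -1.    ] slide [-0.1795  0.3554 -0.0069] spin -83.15 rows 11.6
```

Emit:
{"fn": "arm_command", "kwargs": {
  "increments": [
    {"slide": [-0.015, 0.03, -0.007], "spin": -6, "gripper": -1},
    {"slide": [-0.03, 0.059, -0.007], "spin": -12, "gripper": -1},
    {"slide": [-0.045, 0.089, -0.007], "spin": -18, "gripper": -1},
    {"slide": [-0.06, 0.119, -0.007], "spin": -24, "gripper": -1},
    {"slide": [-0.075, 0.149, -0.007], "spin": -30, "gripper": -1},
    {"slide": [-0.09, 0.178, -0.007], "spin": -36, "gripper": -1},
    {"slide": [-0.105, 0.208, -0.007], "spin": -42, "gripper": -1},
    {"slide": [-0.12, 0.238, -0.007], "spin": -48, "gripper": -1}
  ]
}}

```text
t: 37.93
tool_pos: [0.5917, -0.227, 0.38]
tool_rot: [-2.305, -2.132, 0.001]
contact_force: [0.1, -0.2, -2.6]
opening: 0.0139
grip_force: 104.1
```

```bash
python3 - <<'E'
from h import *
go(.6175,-.356,.38,120.7)
E
```

```text
t37.9 phi 85.53 tilt [ 0.001  -0.0022 -1.    ] slide [-0.1266  0.0357 -0.0002] spin -35.17 rows 4.9
```

Emit:
{"fn": "arm_command", "kwargs": {
  "increments": [
    {"slide": [-0.025, 0.007, 0], "spin": -6, "gripper": -1},
    {"slide": [-0.05, 0.014, 0], "spin": -12, "gripper": -1},
    {"slide": [-0.08, 0.022, 0], "spin": -18, "gripper": -1},
    {"slide": [-0.105, 0.03, 0], "spin": -24, "gripper": -1},
    {"slide": [-0.1266, 0.0357, 0], "spin": -30, "gripper": -1},
    {"slide": [-0.1266, 0.0357, 0], "spin": -35, "gripper": -1},
    {"slide": [-0.1266, 0.0357, 0], "spin": -35, "gripper": -1},
    {"slide": [-0.1266, 0.0357, 0], "spin": -35, "gripper": -1}
  ]
}}

```text
t: 38.6
tool_pos: [0.6168, -0.3545, 0.3801]
tool_rot: [-1.567, -2.719, -0.001]
contact_force: [-0.5, 0.0, -2.8]
opening: 0.0137
grip_force: 104.1
```

```bash
python3 - <<'E'
from h import *
go(.6175,-.356,.29,120.7)
E
```

```text
t38.6 phi 120.09 tilt [ 2.8e-03 -9.0e-04 -1.0e+00] slide [-0.0019 -0.0001  0.0901] spin -0.61 rows 2.2
```

Emit:
{"fn": "arm_command", "kwargs": {
  "increments": [
    {"slide": [-0.001, 0, 0.025], "spin": -0.5, "gripper": -1},
    {"slide": [-0.001, 0, 0.05], "spin": -0.5, "gripper": -1},
    {"slide": [-0.001, 0, 0.075], "spin": -0.5, "gripper": -1},
    {"slide": [-0.001, 0, 0.088], "spin": -0.5, "gripper": -1},
    {"slide": [-0.001, 0, 0.096], "spin": -0.5, "gripper": -1},
    {"slide": [-0.001, 0, 0.102], "spin": -0.5, "gripper": -1},
    {"slide": [-0.001, 0, 0.106], "spin": -0.5, "gripper": -1},
    {"slide": [-0.001, 0, 0.106], "spin": -0.5, "gripper": -1}
  ]
}}

```text
t: 39.27
tool_pos: [0.6177, -0.3553, 0.2767]
tool_rot: [1.553, 2.73, -0.0]
contact_force: [-0.3, -0.4, -3.9]
opening: 0.0137
grip_force: 104.1
```

```bash
python3 - <<'E'
from h import *
go(.6177,-.356,.23,120.7)
s=status.get_obs();print(s['contact_force'],s['wrist_torque'])
E
```

```text
t39.3 phi 120.72 tilt [-4.e-04  2.e-04 -1.e+00] slide [-0.0006 -0.0003  0.0467] spin 0.02 rows 1.1
[-0.30069332 -0.41359115 -3.87335444] [0.01141487 0.03505847 0.01268954]
```

Emit:
{"fn": "arm_command", "kwargs": {
  "increments": [
    {"slide": [-0.0005, 0, 0.007], "spin": 0, "gripper": -1},
    {"slide": [-0.0005, 0, 0.014], "spin": 0, "gripper": -1},
    {"slide": [-0.0005, 0, 0.022], "spin": 0, "gripper": -1},
    {"slide": [-0.0005, 0, 0.03], "spin": 0, "gripper": -1},
    {"slide": [-0.0005, 0, 0.038], "spin": 0, "gripper": -1},
    {"slide": [-0.0005, 0, 0.045], "spin": 0, "gripper": -1},
    {"slide": [-0.0005, 0, 0.045], "spin": 0, "gripper": -1},
    {"slide": [-0.0005, 0, 0.045], "spin": 0, "gripper": -1}
  ]
}}

```text
t: 39.93
tool_pos: [0.6178, -0.3559, 0.2311]
tool_rot: [-1.554, -2.73, -0.0]
contact_force: [0.2, -0.3, -2.1]
opening: 0.014
grip_force: 104.3
```

Emit:
{"fn": "arm_command", "kwargs": {
  "increments": [
    {"slide": [0, 0, 0.003], "spin": 0, "gripper": -1},
    {"slide": [0, 0, 0.004], "spin": 0, "gripper": -1},
    {"slide": [0, 0, 0.004], "spin": 0, "gripper": -1}
  ]
}}

```text
t: 40.18
tool_pos: [0.6184, -0.3567, 0.2309]
tool_rot: [1.552, 2.728, -0.002]
contact_force: [-2.0, 1.0, 6.6]
opening: 0.0137
grip_force: 105.7
```

Seated in the stand. I'll release and rise.

Emit:
{"fn": "arm_command", "kwargs": {
  "increments": [
    {"slide": [0, 0, -0.002], "spin": 0, "gripper": -0.3},
    {"slide": [0, 0, -0.002], "spin": 0, "gripper": 0},
    {"slide": [0, 0, -0.002], "spin": 0, "gripper": 0},
    {"slide": [0, 0, -0.002], "spin": 0, "gripper": 0},
    {"slide": [0, 0, -0.03], "spin": 0, "gripper": 0},
    {"slide": [0, 0, -0.06], "spin": 0, "gripper": 0},
    {"slide": [0, 0, -0.1], "spin": 0, "gripper": 0},
    {"slide": [0, 0, -0.14], "spin": 0, "gripper": 0}
  ]
}}

```text
t: 40.85
tool_pos: [0.6173, -0.3555, 0.3671]
tool_rot: [-1.552, -2.728, -0.001]
contact_force: [0.6, -0.4, 0.1]
opening: 0.0429
grip_force: 0.0
```

```bash
python3 - <<'E'
from h import *
import pickle
d=snap('wrist','w12.png');pickle.dump(d,open('w12.pkl','wb'));f=d['frame'].astype(int)
m=((f.max(2)<85)&(f.max(2)-f.min(2)<18)).astype('uint8');m[:90]=0;m[310:]=0;m[:,285:340][:]=m[:,285:340];m[:,:285]=0;m[:,350:]=0
m=cv2.morphologyEx(m,cv2.MORPH_OPEN,np.ones((5,5)))
n,l,s,c=cv2.connectedComponentsWithStats(m)
for i in range(1,n):
    if s[i,4]>800:
        x,y,w,h,_=s[i];print(s[i],w2p(d,x+w/2,y+6,.179),w2p(d,x+w/2,y+h,.179))
t=snap('top','t4.png');s2=snap('scene','s4.png')
def blobs(d):
    hsv=cv2.cvtColor(d['frame'],cv2.COLOR_RGB2HSV)
    q=(((hsv[...,0]<6)|(hsv[...,0]>174))&(hsv[...,1]>150)&(hsv[...,2]>110)).astype('uint8')
    cs,_=cv2.findContours(q,cv2.RETR_EXTERNAL,cv2.CHAIN_APPROX_NONE)
    for c in cs:
        if cv2.contourArea(c)>40:
            b=cv2.boundingRect(c);print(b,np.round(w2p(d,b[0]+b[2]/2,b[1]+b[3]/2,.066),4))
blobs(t)
go(.5375,.2175,.35,124.3)
E
```

```text
[ 313  136   23  111 2261] [ 0.59963166 -0.32145231  0.179     ] [ 0.64322868 -0.39473928  0.179     ]
(376, 286, 25, 12) [ 0.2885 -0.2918  0.066 ]
t41.0 phi 120.73 tilt [-0.0094  0.0042 -0.9999] slide [0.5353 0.2233 0.0198] spin -3.57 rows 13.9
```

Emit:
{"fn": "arm_command", "kwargs": {
  "increments": [
    {"slide": [0.27, 0.112, 0.01], "spin": -2, "gripper": 0},
    {"slide": [0.27, 0.112, 0.01], "spin": -2, "gripper": 0},
    {"slide": [0.27, 0.112, 0.01], "spin": -2, "gripper": 0},
    {"slide": [0.27, 0.112, 0.01], "spin": -2, "gripper": 0},
    {"slide": [0.27, 0.112, 0.01], "spin": -2, "gripper": 0},
    {"slide": [0.27, 0.112, 0.01], "spin": -2, "gripper": 0},
    {"slide": [0.27, 0.112, 0.01], "spin": -2, "gripper": 0},
    {"slide": [0.27, 0.112, 0.01], "spin": -2, "gripper": 0}
  ]
}}

```text
t: 41.67
tool_pos: [0.5746, -0.0605, 0.3554]
tool_rot: [-1.494, -2.758, -0.003]
contact_force: [0.8, -0.3, -0.0]
opening: 0.0432
grip_force: 0.0
```

```bash
python3 - <<'E'
from h import *
go(.5375,.2175,.35,124.3)
E
```

```text
t41.7 phi 123.11 tilt [ 4.7e-03 -5.0e-04 -1.0e+00] slide [0.2531 0.1208 0.0066] spin -1.19 rows 6.7
```

Emit:
{"fn": "arm_command", "kwargs": {
  "increments": [
    {"slide": [0.253, 0.121, 0.006], "spin": -1.2, "gripper": 0},
    {"slide": [0.253, 0.121, 0.006], "spin": -1.2, "gripper": 0},
    {"slide": [0.253, 0.121, 0.006], "spin": -1.2, "gripper": 0},
    {"slide": [0.253, 0.121, 0.006], "spin": -1.2, "gripper": 0},
    {"slide": [0.253, 0.121, 0.006], "spin": -1.2, "gripper": 0},
    {"slide": [0.253, 0.121, 0.006], "spin": -1.2, "gripper": 0},
    {"slide": [0.253, 0.121, 0.006], "spin": -1.2, "gripper": 0},
    {"slide": [0.253, 0.121, 0.006], "spin": -1.2, "gripper": 0}
  ]
}}

```text
t: 42.33
tool_pos: [0.5396, 0.2161, 0.3494]
tool_rot: [-1.467, -2.774, 0.0]
contact_force: [-1.0, -0.6, -0.4]
opening: 0.0426
grip_force: 0.0
```

```bash
python3 - <<'E'
from h import *
import pickle
d=snap('wrist','w13.png');pickle.dump(d,open('w13.pkl','wb'))
def hexa(d):
    f=d['frame'].astype(int);m=((f[...,0]-f[...,2]>25)).astype('uint8');m[:60]=0;m[150:]=0;m[:,:290]=0;m[:,360:]=0
    n,l,s,c=cv2.connectedComponentsWithStats(m);i=1+s[1:,4].argmax();print(s[i],c[i])
    M=R.from_rotvec(d['obs']['tool_rot']).as_matrix();phi=np.degrees(np.arctan2(M[1,0],M[0,0]))
    ys,xs=np.where(l==i);z=(xs-c[i][0])-1j*(ys-c[i][1]);v=np.degrees(np.angle((abs(z)**6*np.exp(6j*np.angle(z))).sum()))/6
    print('flat yaw mod60',(phi-90+v+30)%60)
for n in('w8','w13'):hexa(pickle.load(open(n+'.pkl','rb')))
s=pickle.load(open('w13.pkl','rb'));f=s['frame'].astype(int)
hsv=cv2.cvtColor(s['frame'],cv2.COLOR_RGB2HSV);print('red px',(((hsv[...,0]<6)|(hsv[...,0]>174))&(hsv[...,1]>150)&(hsv[...,2]>80)).sum())
for r in range(60,300,10):
    print(r,''.join('#' if max(p)<45 else 'd' if max(p)<78 else 'g' if max(p)<118 else 'w' if p[0]-p[2]>35 else '.' for p in f[r,170:470:4]))
E
```

```text
[314  83  23  26 433] [324.6743649   95.32794457]
flat yaw mod60 24.844926550514202
[312  83  25  24 428] [324.17056075  94.37616822]
flat yaw mod60 10.104141864177024
red px 0
60 ...........................gdddddddddddddddddddddd.........................
70 ...........................gdddddddd######ddddddddggg.g....................
80 ...........................gddddd############dddddggggg....................
90 .......................gddddddddd###ddggdd###dddddggggg..g.................
100 ........................ddddddddd###dddddd###dddddgggggggg.................
110 ........................dddddddddd###########ddddd.........................
120 ........................ddddddddddddd####ddddddddd.........................
130 ..........................d.dddddddddddddddddddddd.........g...............
140 ..........................dddddddddddddddddddddddddddddddddddddddd.........
150 .........................ggggggggggggggggggggggggggggggggggggggggg.........
160 ..........................gggggggggggggggggggggggggggggggggggggggg.........
170 ..........................ggdgg..gggggggggg
[... 292 characters left out ...]
........g..ggggggggggggggggggggdddddddddddddgggggg..........
220 .......................g..ggggggggggggggggggggggggggggggggggggggg..........
230 ......................gg...gggggggggggggggggggggggggggggggggggggg..........
240 ......................dddddgggggggggggggggggggggggg#dddgggggggggg..........
250 .....................ddd###ggggggggggggggggggdddddd##dddd#gggggg...........
260 .................###ddd####gggggggggggggggggggggggg###dddd###ggg...........
270 ...............g###ddd#####ggdggggggggggggggggggggg####dddd###gg...........
280 .............d#####dgg#####ggdggggggggggggggggggggg#####gg######g..........
290 ###d.......###############dggdggggggggggggggggggggg################.......#
```

The nut reads yaw 10° against about 5.4° expected at the stop. I'll measure from closer.

Emit:
{"fn": "arm_command", "kwargs": {
  "increments": [
    {"slide": [0, 0, 0.03], "spin": 0, "gripper": 0},
    {"slide": [0, 0, 0.06], "spin": 0, "gripper": 0},
    {"slide": [0, 0, 0.09], "spin": 0, "gripper": 0},
    {"slide": [0, 0, 0.12], "spin": 0, "gripper": 0},
    {"slide": [0, 0, 0.135], "spin": 0, "gripper": 0},
    {"slide": [0, 0, 0.135], "spin": 0, "gripper": 0},
    {"slide": [0, 0, 0.135], "spin": 0, "gripper": 0},
    {"slide": [0, 0, 0.135], "spin": 0, "gripper": 0}
  ]
}}

```text
t: 43.05
tool_pos: [0.542, 0.2111, 0.2176]
tool_rot: [1.477, 2.771, 0.002]
contact_force: [-0.4, 0.5, 0.3]
opening: 0.0426
grip_force: 0.0
```

```bash
python3 - <<'E'
from h import *
import pickle
d=snap('wrist','w14.png');pickle.dump(d,open('w14.pkl','wb'))
def hexa(d,th):
    g=cv2.resize(d['frame'],None,fx=4,fy=4,interpolation=cv2.INTER_CUBIC).astype(int)
    M=R.from_rotvec(d['obs']['tool_rot']).as_matrix();phi=np.degrees(np.arctan2(M[1,0],M[0,0]))
    m=(g[...,0]-g[...,2]>th).astype('uint8');m[900:]=0;m[:,:1000]=0;m[:,1600:]=0
    n,l,s,c=cv2.connectedComponentsWithStats(m);i=1+s[1:,4].argmax()
    cs,_=cv2.findContours((l==i).astype('uint8'),cv2.RETR_EXTERNAL,cv2.CHAIN_APPROX_NONE);k=cv2.convexHull(max(cs,key=len))
    mk=np.zeros(m.shape,'uint8');cv2.fillPoly(mk,[k],1);ys,xs=np.where(mk)
    z=(xs-xs.mean())-1j*(ys-ys.mean());v=np.degrees(np.angle((abs(z)**6*np.exp(6j*np.angle(z))).sum()))/6
    ap=cv2.approxPolyDP(k,.05*cv2.arcLength(k,True)*.6,True)[:,0]
    a=np.degrees(np.angle((ap[:,0]-xs.mean())-1j*(ap[:,1]-ys.mean())))
    print(th,s[i],'yaw',(phi-90+v+30)%60,'poly',np.round((phi-90+a+30)%60,1))
for n in('w8','w13','w14'):
    for th in(15,25,35):hexa(pickle.load(open(n+'.pkl','rb')),th)
E
```

```text
15 [1253  330   96  107 7310] yaw 25.380549246613597 poly [27.  15.8 24.4 27.6 21.1 24.3]
25 [1254  331   94  104 6940] yaw 25.3575675002393 poly [26.8 16.  24.5 25.2 26.9 32.3]
35 [1260  332   87   90 4609] yaw 54.02505509527232 poly [35.3 21.7 19.5 12.2 49.3  0.8]
15 [1247  331  102   98 7247] yaw 9.183991998647727 poly [10.3  3.2  8.6 12.4  4.2  6.3]
25 [1249  332   99   95 6766] yaw 9.055200882138081 poly [11.  12.6  6.6 10.4  5.4  6.1]
35 [1262  333   84   90 3918] yaw 45.707116175857735 poly [19.9  5.   4.  56.2 38.3 45.5]
15 [ 1220   252   154   149 16901] yaw 8.901172525881975 poly [11.1  2.7  8.4  9.8 11.  13.8]
25 [ 1221   253   152   148 16408] yaw 9.026564534652465 poly [10.8  3.5  6.3 11.8  3.5  6.6]
35 [ 1222   254   150   146 15848] yaw 9.017610063561008 poly [10.6  5.   6.7 10.9  3.5  7. ]
```

```bash
python3 - <<'E'
from h import *
import pickle
for n in('w8','w13','w14'):
    d=pickle.load(open(n+'.pkl','rb'))
    g=cv2.resize(d['frame'],None,fx=4,fy=4,interpolation=cv2.INTER_CUBIC).astype(int)
    m=(g[...,0]-g[...,2]>20).astype('uint8');m[900:]=0;m[:,:1000]=0;m[:,1600:]=0
    l=cv2.connectedComponentsWithStats(m);i=1+l[2][1:,4].argmax()
    cs,_=cv2.findContours((l[1]==i).astype('uint8'),cv2.RETR_EXTERNAL,cv2.CHAIN_APPROX_NONE);k=cv2.convexHull(max(cs,key=len))[:,0]
    # rectify to world grid
    W=np.array([w2p(d,(u+.5)/4-.5,(v+.5)/4-.5,.026)[:2] for u,v in k]);P=((W-W.mean(0))*1e4+400).astype(np.int32)
    mk=np.zeros((800,800),'uint8');cv2.fillPoly(mk,[P],1);ys,xs=np.where(mk)
    z=(xs-xs.mean())+1j*(ys-ys.mean())
    best=min((max(0,0)+np.ptp([ (z*np.exp(-1j*np.radians(a+60*q))).real.max() for q in range(6)])*0+np.mean([(z*np.exp(-1j*np.radians(a+60*q))).real.max() for q in range(6)]),a) for a in np.arange(0,60,.5))
    v=np.degrees(np.angle((abs(z)**6*np.exp(6j*np.angle(z))).sum()))/6
    print(n,'moment flat yaw',(v+30)%60,'minwidth flat yaw',best[1],'apothem mm',best[0]/10)
E
```

```text
w8 moment flat yaw 25.420137630353615 minwidth flat yaw 25.5 apothem mm 12.414898254687728
w13 moment flat yaw 9.076549122506098 minwidth flat yaw 9.5 apothem mm 12.36141678581884
w14 moment flat yaw 9.064010608787417 minwidth flat yaw 9.0 apothem mm 12.37104702306735
```

The nut is about 3.6° short of its stop, at roughly 2.54 rad, so the unwinding dragged it back. There is plenty of time, so I'll turn it again and release at the stop instead of unwinding.

Emit:
{"fn": "arm_command", "kwargs": {
  "increments": [
    {"slide": [0, 0, -0.04], "spin": 0, "gripper": 0},
    {"slide": [0, 0, -0.08], "spin": 0, "gripper": 0},
    {"slide": [0, 0, -0.12], "spin": 0, "gripper": 0},
    {"slide": [0, 0, -0.165], "spin": 0, "gripper": 0},
    {"slide": [0, 0, -0.165], "spin": 0, "gripper": 0}
  ]
}}

```text
t: 43.52
tool_pos: [0.5435, 0.2122, 0.3949]
tool_rot: [1.47, 2.76, 0.021]
contact_force: [-0.6, 0.1, 1.1]
opening: 0.0428
grip_force: 0.0
```

Emit:
{"fn": "arm_command", "kwargs": {
  "increments": [
    {"slide": [-0.26, -0.11, 0], "spin": 1.7, "gripper": 0},
    {"slide": [-0.26, -0.11, 0], "spin": 1.7, "gripper": 0},
    {"slide": [-0.26, -0.11, 0], "spin": 1.7, "gripper": 0},
    {"slide": [-0.26, -0.11, 0], "spin": 1.7, "gripper": 0},
    {"slide": [-0.26, -0.11, 0], "spin": 1.7, "gripper": 0},
    {"slide": [-0.26, -0.11, 0], "spin": 1.7, "gripper": 0},
    {"slide": [-0.26, -0.11, 0], "spin": 1.7, "gripper": 0},
    {"slide": [-0.26, -0.11, 0], "spin": 1.7, "gripper": 0}
  ]
}}

```text
t: 44.18
tool_pos: [0.5956, -0.071, 0.3831]
tool_rot: [1.525, 2.742, -0.002]
contact_force: [-0.2, 0.6, -1.0]
opening: 0.0426
grip_force: 0.0
```

```bash
python3 - <<'E'
from h import *
go(.6183,-.3563,.38,120.7)
E
```

```text
t44.2 phi 121.85 tilt [-0.0043  0.001  -1.    ] slide [-0.2543 -0.1314  0.0041] spin 1.15 rows 6.9
```

Emit:
{"fn": "arm_command", "kwargs": {
  "increments": [
    {"slide": [-0.254, -0.131, 0.003], "spin": 1.1, "gripper": 0},
    {"slide": [-0.254, -0.131, 0.003], "spin": 1.1, "gripper": 0},
    {"slide": [-0.254, -0.131, 0.003], "spin": 1.1, "gripper": 0},
    {"slide": [-0.254, -0.131, 0.003], "spin": 1.1, "gripper": 0},
    {"slide": [-0.254, -0.131, 0.003], "spin": 1.1, "gripper": 0},
    {"slide": [-0.254, -0.131, 0.003], "spin": 1.1, "gripper": 0},
    {"slide": [-0.254, -0.131, 0.003], "spin": 1.1, "gripper": 0},
    {"slide": [-0.254, -0.131, 0.003], "spin": 1.1, "gripper": 0}
  ]
}}

```text
t: 44.85
tool_pos: [0.619, -0.356, 0.3788]
tool_rot: [1.551, 2.729, -0.004]
contact_force: [0.0, 0.9, -0.5]
opening: 0.0427
grip_force: 0.0
```

Emit:
{"fn": "arm_command", "kwargs": {
  "increments": [
    {"slide": [0, 0, 0], "spin": 0, "gripper": 0},
    {"slide": [0, 0, 0], "spin": 0, "gripper": 0},
    {"slide": [0, 0, 0], "spin": 0, "gripper": 0}
  ]
}}

```text
t: 45.1
tool_pos: [0.62, -0.3487, 0.3796]
tool_rot: [1.541, 2.736, 0.0]
contact_force: [0.2, 0.3, 0.2]
opening: 0.043
grip_force: 0.0
```

```bash
python3 - <<'E'
from h import *
go(.6183,-.3563,.228,120.7)
E
```

```text
t45.1 phi 121.21 tilt [-1.2e-03  9.0e-04 -1.0e+00] slide [-0.0054 -0.0055  0.1516] spin 0.51 rows 3.6
```

Grip, lift and begin the carry.

Emit:
{"fn": "arm_command", "kwargs": {
  "increments": [
    {"slide": [-0.0055, -0.0053, 0.03], "spin": 0.5, "gripper": 0},
    {"slide": [-0.0055, -0.0053, 0.06], "spin": 0.5, "gripper": 0},
    {"slide": [-0.0055, -0.0053, 0.1], "spin": 0.5, "gripper": 0},
    {"slide": [-0.0055, -0.0053, 0.13], "spin": 0.5, "gripper": 0},
    {"slide": [-0.0055, -0.0053, 0.15], "spin": 0.5, "gripper": 0},
    {"slide": [-0.0055, -0.0053, 0.152], "spin": 0.5, "gripper": 0},
    {"slide": [-0.0055, -0.0053, 0.152], "spin": 0.5, "gripper": -0.4},
    {"slide": [-0.0055, -0.0053, 0.152], "spin": 0.5, "gripper": -1}
  ],
  "newtons": 110
}}

```text
t: 45.77
tool_pos: [0.6189, -0.3571, 0.229]
tool_rot: [1.552, 2.727, -0.0]
contact_force: [-1.2, -0.2, 0.7]
opening: 0.0192
grip_force: 0.0
```

Emit:
{"fn": "arm_command", "kwargs": {
  "increments": [
    {"slide": [0, 0, 0], "spin": 0, "gripper": -1},
    {"slide": [0, 0, 0], "spin": 0, "gripper": -1},
    {"slide": [0, 0, 0], "spin": 0, "gripper": -1},
    {"slide": [0, 0, -0.03], "spin": 0, "gripper": -1},
    {"slide": [0, 0, -0.06], "spin": 0, "gripper": -1},
    {"slide": [0, 0, -0.1], "spin": 0, "gripper": -1},
    {"slide": [0, 0, -0.135], "spin": 0, "gripper": -1},
    {"slide": [0, 0, -0.15], "spin": 0, "gripper": -1}
  ]
}}

```text
t: 46.43
tool_pos: [0.6187, -0.3582, 0.3834]
tool_rot: [1.552, 2.721, -0.002]
contact_force: [1.1, -0.9, -1.6]
opening: 0.0138
grip_force: 108.4
```

Emit:
{"fn": "arm_command", "kwargs": {
  "increments": [
    {"slide": [0.03, 0.011, 0], "spin": -1, "gripper": -1},
    {"slide": [0.06, 0.022, 0], "spin": -2, "gripper": -1},
    {"slide": [0.095, 0.035, 0], "spin": -3, "gripper": -1},
    {"slide": [0.13, 0.048, 0], "spin": -4, "gripper": -1},
    {"slide": [0.165, 0.061, 0], "spin": -5, "gripper": -1},
    {"slide": [0.2, 0.074, 0], "spin": -6, "gripper": -1},
    {"slide": [0.235, 0.086, 0], "spin": -6, "gripper": -1},
    {"slide": [0.27, 0.099, 0], "spin": -6, "gripper": -1}
  ]
}}

```text
t: 47.1
tool_pos: [0.5644, -0.0732, 0.3747]
tool_rot: [-1.411, -2.805, 0.001]
contact_force: [1.1, 0.7, -2.9]
opening: 0.0139
grip_force: 108.3
```

```bash
python3 - <<'E'
from h import *
go(.4986,.2793,.38,127)
E
```

```text
t47.1 phi 126.60 tilt [ 0.0017 -0.0013 -1.    ] slide [ 0.3222  0.1573 -0.0049] spin -0.40 rows 8.6
```

Emit:
{"fn": "arm_command", "kwargs": {
  "increments": [
    {"slide": [0.035, 0.017, -0.005], "spin": 0, "gripper": -1},
    {"slide": [0.075, 0.037, -0.005], "spin": 0, "gripper": -1},
    {"slide": [0.11, 0.054, -0.005], "spin": 0, "gripper": -1},
    {"slide": [0.15, 0.073, -0.005], "spin": 0, "gripper": -1},
    {"slide": [0.185, 0.09, -0.005], "spin": 0, "gripper": -1},
    {"slide": [0.22, 0.107, -0.005], "spin": 0, "gripper": -1},
    {"slide": [0.255, 0.124, -0.005], "spin": 0, "gripper": -1},
    {"slide": [0.285, 0.139, -0.005], "spin": 0, "gripper": -1}
  ]
}}

```text
t: 47.77
tool_pos: [0.5057, 0.239, 0.3799]
tool_rot: [-1.409, -2.806, 0.001]
contact_force: [1.1, -0.4, -3.6]
opening: 0.0138
grip_force: 108.3
```

Emit:
{"fn": "arm_command", "kwargs": {
  "increments": [
    {"slide": [0.02, 0.01, 0], "spin": 0, "gripper": -1},
    {"slide": [0.035, 0.017, 0], "spin": 0, "gripper": -1},
    {"slide": [0.035, 0.017, 0], "spin": 0, "gripper": -1},
    {"slide": [0.035, 0.017, 0], "spin": 0, "gripper": -1},
    {"slide": [0.035, 0.017, 0], "spin": 0, "gripper": -1},
    {"slide": [0.035, 0.017, 0], "spin": 0, "gripper": -1}
  ]
}}

```text
t: 48.27
tool_pos: [0.5, 0.2742, 0.3808]
tool_rot: [-1.412, -2.806, 0.001]
contact_force: [0.7, -0.1, -3.9]
opening: 0.0137
grip_force: 108.3
```

```bash
python3 - <<'E'
from h import *
go(.4986,.2795,.315,127.5)
E
```

```text
t48.3 phi 126.56 tilt [-1.e-04 -9.e-04 -1.e+00] slide [0.0051 0.0021 0.0658] spin -0.94 rows 1.6
```

Emit:
{"fn": "arm_command", "kwargs": {
  "increments": [
    {"slide": [0.005, 0.002, 0.01], "spin": -1, "gripper": -1},
    {"slide": [0.005, 0.002, 0.025], "spin": -1, "gripper": -1},
    {"slide": [0.005, 0.002, 0.04], "spin": -1, "gripper": -1},
    {"slide": [0.005, 0.002, 0.055], "spin": -1, "gripper": -1},
    {"slide": [0.005, 0.002, 0.064], "spin": -1, "gripper": -1},
    {"slide": [0.005, 0.002, 0.064], "spin": -1, "gripper": -1},
    {"slide": [0.005, 0.002, 0.064], "spin": -1, "gripper": -1},
    {"slide": [0.005, 0.002, 0.064], "spin": -1, "gripper": -1}
  ]
}}

```text
t: 48.93
tool_pos: [0.4987, 0.2803, 0.3181]
tool_rot: [1.386, 2.818, 0.001]
contact_force: [-0.3, 0.4, -3.4]
opening: 0.0134
grip_force: 108.2
```

```bash
python3 - <<'E'
from h import *
go(.4986,.2794,.26,127.5)
s=status.get_obs();print(s['contact_force'],s['wrist_torque'])
E
```

```text
t48.9 phi 127.62 tilt [-3.0e-04  1.1e-03 -1.0e+00] slide [-0.0006 -0.0007  0.0581] spin 0.12 rows 1.4
[-0.29859598  0.39531607 -3.37007644] [0.06798619 0.01403108 0.03869158]
```

Emit:
{"fn": "arm_command", "kwargs": {
  "increments": [
    {"slide": [-0.0005, -0.0006, 0.007], "spin": 0, "gripper": -1},
    {"slide": [-0.0005, -0.0006, 0.015], "spin": 0, "gripper": -1},
    {"slide": [-0.0005, -0.0006, 0.023], "spin": 0, "gripper": -1},
    {"slide": [-0.0005, -0.0006, 0.031], "spin": 0, "gripper": -1},
    {"slide": [-0.0005, -0.0006, 0.039], "spin": 0, "gripper": -1},
    {"slide": [-0.0005, -0.0006, 0.047], "spin": 0, "gripper": -1},
    {"slide": [-0.0005, -0.0006, 0.055], "spin": 0, "gripper": -1},
    {"slide": [-0.0005, -0.0006, 0.055], "spin": 0, "gripper": -1}
  ]
}}

```text
t: 49.6
tool_pos: [0.4973, 0.2791, 0.2596]
tool_rot: [-1.385, -2.817, 0.005]
contact_force: [-0.8, -0.4, -3.6]
opening: 0.0139
grip_force: 108.2
```

Emit:
{"fn": "arm_command", "kwargs": {
  "increments": [
    {"slide": [0, 0, 0.003], "spin": 0, "gripper": -1},
    {"slide": [0, 0, 0.006], "spin": 0, "gripper": -1},
    {"slide": [0, 0, 0.009], "spin": 0, "gripper": -1},
    {"slide": [0, 0, 0.013], "spin": 0, "gripper": -1},
    {"slide": [0, 0, 0.017], "spin": 0, "gripper": -1},
    {"slide": [0, 0, 0.02], "spin": 0, "gripper": -1},
    {"slide": [0, 0, 0.02], "spin": 0, "gripper": -1}
  ]
}}

```text
t: 50.18
tool_pos: [0.4979, 0.2793, 0.2414]
tool_rot: [-1.386, -2.818, 0.002]
contact_force: [0.5, 1.1, -5.1]
opening: 0.0131
grip_force: 111.0
```

Emit:
{"fn": "arm_command", "kwargs": {
  "increments": [
    {"slide": [0, 0, 0.003], "spin": 0, "gripper": -1},
    {"slide": [0, 0, 0.006], "spin": 0, "gripper": -1},
    {"slide": [0, 0, 0.009], "spin": 0, "gripper": -1},
    {"slide": [0, 0, 0.009], "spin": 0, "gripper": -1}
  ]
}}

```text
t: 50.52
tool_pos: [0.4994, 0.2797, 0.2361]
tool_rot: [1.385, 2.817, 0.003]
contact_force: [-2.6, -1.4, 6.3]
opening: 0.0138
grip_force: 116.4
```

Emit:
{"fn": "arm_command", "kwargs": {
  "increments": [
    {"slide": [0, 0, 0], "spin": 4, "gripper": -1},
    {"slide": [0, 0, 0], "spin": 8, "gripper": -1},
    {"slide": [0, 0, 0], "spin": 12, "gripper": -1},
    {"slide": [0, 0, 0], "spin": 15, "gripper": -1},
    {"slide": [0, 0, 0], "spin": 18, "gripper": -1},
    {"slide": [0, 0, 0], "spin": 20, "gripper": -1},
    {"slide": [0, 0, 0], "spin": 20, "gripper": -1}
  ],
  "newtons": 120
}}

```text
t: 51.1
tool_pos: [0.4999, 0.2797, 0.2372]
tool_rot: [1.851, 2.532, 0.005]
contact_force: [-1.3, -1.3, 6.6]
opening: 0.0131
grip_force: 126.5
```

```bash
python3 - <<'E'
from h import *
go(.498,.2793,.2305,107)
s=status.get_obs();print(s['contact_force'],s['wrist_torque'],s['effort'][5])
E
```

```text
t51.1 phi 107.68 tilt [-0.002   0.0056 -1.    ] slide [ 0.0003 -0.002   0.0066] spin 0.68 rows 0.2
[-1.26646773 -1.29028587  6.62508597] [-0.82878248  0.09392983  0.52472757] 0.7311425171792507
```

Torque rises to 0.5 N m again, at the stop. A little more, then I'll open at the stop, regrip gently and lift.

Emit:
{"fn": "arm_command", "kwargs": {
  "increments": [
    {"slide": [0, 0, 0], "spin": 2, "gripper": -1},
    {"slide": [0, 0, 0], "spin": 4, "gripper": -1},
    {"slide": [0, 0, 0], "spin": 5, "gripper": -1},
    {"slide": [0, 0, 0], "spin": 5, "gripper": -1},
    {"slide": [0, 0, 0], "spin": 5, "gripper": -0.45},
    {"slide": [0, 0, 0], "spin": 5, "gripper": -0.45},
    {"slide": [0, 0, 0], "spin": 1, "gripper": -0.45},
    {"slide": [0, 0, 0], "spin": -3, "gripper": -0.45}
  ]
}}

```text
t: 51.77
tool_pos: [0.4984, 0.2797, 0.2336]
tool_rot: [1.784, 2.586, 0.001]
contact_force: [-0.7, 0.1, 0.1]
opening: 0.0237
grip_force: 0.0
```

Emit:
{"fn": "arm_command", "kwargs": {
  "increments": [
    {"slide": [0, 0, 0], "spin": 0, "gripper": -0.45},
    {"slide": [0, 0, 0], "spin": 0, "gripper": -1},
    {"slide": [0, 0, 0], "spin": 0, "gripper": -1},
    {"slide": [0, 0, 0], "spin": 0, "gripper": -1},
    {"slide": [0, 0, 0], "spin": 0, "gripper": -1}
  ],
  "newtons": 50
}}

```text
t: 52.18
tool_pos: [0.4984, 0.2796, 0.2337]
tool_rot: [1.789, 2.582, 0.001]
contact_force: [-0.2, 0.4, 1.3]
opening: 0.015
grip_force: 50.5
```

```bash
python3 - <<'E'
from h import *
go(.498,.2793,.2305,112)
s=status.get_obs();print(s['contact_force'],s['wrist_torque'],s['effort'][5],s['grip_force'],s['opening'])
E
```

```text
t52.2 phi 110.58 tilt [ 2.e-04  6.e-04 -1.e+00] slide [-0.0002 -0.0005  0.0032] spin -1.42 rows 0.2
[-0.15523011  0.42350434  1.27286799] [ 0.04707019  0.04227534 -0.19068795] -0.10734576964750886 50.53062558392412 0.01500904361013769
```

Emit:
{"fn": "arm_command", "kwargs": {
  "increments": [
    {"slide": [0, 0, 0], "spin": 3, "gripper": -1},
    {"slide": [0, 0, 0], "spin": 6, "gripper": -1},
    {"slide": [0, 0, 0], "spin": 8, "gripper": -1},
    {"slide": [0, 0, 0], "spin": 8, "gripper": -1},
    {"slide": [0, 0, 0], "spin": 8, "gripper": -0.45},
    {"slide": [0, 0, 0], "spin": 8, "gripper": -0.45},
    {"slide": [0, 0, 0], "spin": 7, "gripper": -0.45},
    {"slide": [0, 0, 0], "spin": 7, "gripper": -1}
  ],
  "newtons": 90
}}

```text
t: 52.85
tool_pos: [0.4984, 0.2796, 0.2335]
tool_rot: [1.941, 2.47, 0.001]
contact_force: [1.0, -0.9, 0.6]
opening: 0.0139
grip_force: 90.3
```

Emit:
{"fn": "arm_command", "kwargs": {
  "increments": [
    {"slide": [0, 0, 0], "spin": 0, "gripper": -1},
    {"slide": [0, 0, 0], "spin": 0, "gripper": -1},
    {"slide": [0, 0, 0], "spin": 0, "gripper": -1},
    {"slide": [0, 0, -0.02], "spin": 0, "gripper": -1},
    {"slide": [0, 0, -0.05], "spin": 0, "gripper": -1},
    {"slide": [0, 0, -0.085], "spin": 0, "gripper": -1},
    {"slide": [0, 0, -0.12], "spin": 0, "gripper": -1},
    {"slide": [0, 0, -0.15], "spin": 0, "gripper": -1}
  ]
}}

```text
t: 53.52
tool_pos: [0.4979, 0.2794, 0.3843]
tool_rot: [-1.942, -2.468, 0.001]
contact_force: [0.3, -0.1, -3.0]
opening: 0.0138
grip_force: 95.7
```

```bash
python3 - <<'E'
from h import *
import pickle
s=status.get_obs();print(s['contact_force'],s['wrist_torque'])
M=R.from_rotvec(s['tool_rot']).as_matrix();p=s['tool_pos']
go(.558,-.04,.385,112)
go(.6180,-.356,.385,120.7)
E
```

```text
[ 0.29446749 -0.12997831 -2.99963837] [ 0.03094025 -0.06816602  0.06243373]
t53.5 phi 103.59 tilt [ 1.0e-04 -1.2e-03 -1.0e+00] slide [-0.3246 -0.0166 -0.0007] spin -8.41 rows 7.8
t53.5 phi 103.59 tilt [ 1.0e-04 -1.2e-03 -1.0e+00] slide [-0.6458 -0.0326 -0.0008] spin -17.11 rows 15.5
```

Emit:
{"fn": "arm_command", "kwargs": {
  "increments": [
    {"slide": [-0.035, -0.0018, 0], "spin": 0, "gripper": -1},
    {"slide": [-0.07, -0.0035, 0], "spin": 0, "gripper": -1},
    {"slide": [-0.105, -0.0053, 0], "spin": 0, "gripper": -1},
    {"slide": [-0.14, -0.007, 0], "spin": 0, "gripper": -1},
    {"slide": [-0.175, -0.0088, 0], "spin": 0, "gripper": -1},
    {"slide": [-0.21, -0.0106, 0], "spin": 0, "gripper": -1},
    {"slide": [-0.245, -0.0124, 0], "spin": 0, "gripper": -1},
    {"slide": [-0.28, -0.0141, 0], "spin": 0, "gripper": -1}
  ]
}}

```text
t: 54.18
tool_pos: [0.55, 0.0025, 0.3819]
tool_rot: [-1.942, -2.467, 0.002]
contact_force: [0.1, 0.5, -2.6]
opening: 0.014
grip_force: 95.7
```

Emit:
{"fn": "arm_command", "kwargs": {
  "increments": [
    {"slide": [-0.035, -0.0018, 0], "spin": 0, "gripper": -1},
    {"slide": [-0.07, -0.0035, 0], "spin": 0, "gripper": -1},
    {"slide": [-0.105, -0.0053, 0], "spin": 0, "gripper": -1},
    {"slide": [-0.14, -0.007, 0], "spin": 0, "gripper": -1},
    {"slide": [-0.175, -0.0088, 0], "spin": 0, "gripper": -1},
    {"slide": [-0.21, -0.0106, 0], "spin": 0, "gripper": -1},
    {"slide": [-0.245, -0.0124, 0], "spin": 0, "gripper": -1},
    {"slide": [-0.28, -0.0141, 0], "spin": 0, "gripper": -1}
  ]
}}

```text
t: 54.85
tool_pos: [0.6025, -0.2729, 0.3815]
tool_rot: [-1.941, -2.466, 0.0]
contact_force: [0.2, 0.9, -3.5]
opening: 0.0136
grip_force: 95.7
```

Emit:
{"fn": "arm_command", "kwargs": {
  "increments": [
    {"slide": [-0.03, -0.0015, 0], "spin": 0, "gripper": -1},
    {"slide": [-0.06, -0.003, 0], "spin": 0, "gripper": -1},
    {"slide": [-0.0858, -0.0044, 0], "spin": 0, "gripper": -1},
    {"slide": [-0.0858, -0.0044, 0], "spin": 0, "gripper": -1},
    {"slide": [-0.0858, -0.0044, 0], "spin": 0, "gripper": -1},
    {"slide": [-0.0858, -0.0044, 0], "spin": 0, "gripper": -1},
    {"slide": [-0.0858, -0.0044, 0], "spin": 0, "gripper": -1},
    {"slide": [-0.0858, -0.0044, 0], "spin": 0, "gripper": -1}
  ]
}}

```text
t: 55.52
tool_pos: [0.6188, -0.3546, 0.3833]
tool_rot: [-1.941, -2.47, -0.0]
contact_force: [-0.2, 0.2, -4.1]
opening: 0.0138
grip_force: 95.7
```

```bash
python3 - <<'E'
from h import *
go(.618,-.356,.24,104)
E
```

```text
t55.5 phi 103.69 tilt [ 4.e-04 -2.e-04 -1.e+00] slide [-0.0012 -0.0011  0.1433] spin -0.31 rows 3.4
```

Emit:
{"fn": "arm_command", "kwargs": {
  "increments": [
    {"slide": [-0.001, -0.001, 0.025], "spin": 0, "gripper": -1},
    {"slide": [-0.001, -0.001, 0.05], "spin": 0, "gripper": -1},
    {"slide": [-0.001, -0.001, 0.075], "spin": 0, "gripper": -1},
    {"slide": [-0.001, -0.001, 0.088], "spin": 0, "gripper": -1},
    {"slide": [-0.001, -0.001, 0.096], "spin": 0, "gripper": -1},
    {"slide": [-0.001, -0.001, 0.102], "spin": 0, "gripper": -1},
    {"slide": [-0.001, -0.001, 0.106], "spin": 0, "gripper": -1},
    {"slide": [-0.001, -0.001, 0.106], "spin": 0, "gripper": -1}
  ]
}}

```text
t: 56.18
tool_pos: [0.6182, -0.357, 0.278]
tool_rot: [1.941, 2.469, 0.0]
contact_force: [-0.2, 0.3, -3.4]
opening: 0.014
grip_force: 95.7
```

Emit:
{"fn": "arm_command", "kwargs": {
  "increments": [
    {"slide": [0, 0, 0.006], "spin": 0, "gripper": -1},
    {"slide": [0, 0, 0.013], "spin": 0, "gripper": -1},
    {"slide": [0, 0, 0.02], "spin": 0, "gripper": -1},
    {"slide": [0, 0, 0.027], "spin": 0, "gripper": -1},
    {"slide": [0, 0, 0.034], "spin": 0, "gripper": -1},
    {"slide": [0, 0, 0.041], "spin": 0, "gripper": -1},
    {"slide": [0, 0, 0.043], "spin": 0, "gripper": -1},
    {"slide": [0, 0, 0.043], "spin": 0, "gripper": -1}
  ]
}}

```text
t: 56.85
tool_pos: [0.618, -0.357, 0.2339]
tool_rot: [-1.942, -2.469, 0.0]
contact_force: [-0.8, 0.7, -3.6]
opening: 0.0137
grip_force: 95.7
```

Emit:
{"fn": "arm_command", "kwargs": {
  "increments": [
    {"slide": [0, 0, 0.003], "spin": 0, "gripper": -1},
    {"slide": [0, 0, 0.005], "spin": 0, "gripper": -1},
    {"slide": [0, 0, 0.005], "spin": 0, "gripper": -1},
    {"slide": [0, 0, 0.004], "spin": 0, "gripper": -0.3},
    {"slide": [0, 0, 0.003], "spin": 0, "gripper": 0},
    {"slide": [0, 0, 0.003], "spin": 0, "gripper": 0},
    {"slide": [0, 0, 0.003], "spin": 0, "gripper": 0},
    {"slide": [0, 0, 0.003], "spin": 0, "gripper": 0}
  ]
}}

```text
t: 57.52
tool_pos: [0.618, -0.3571, 0.2312]
tool_rot: [1.942, 2.469, -0.0]
contact_force: [0.3, 1.1, -0.2]
opening: 0.0427
grip_force: 0.0
```

Emit:
{"fn": "arm_command", "kwargs": {
  "increments": [
    {"slide": [0, 0, -0.02], "spin": 0, "gripper": 0},
    {"slide": [0, 0, -0.05], "spin": 0, "gripper": 0},
    {"slide": [0, 0, -0.085], "spin": 0, "gripper": 0},
    {"slide": [0, 0, -0.12], "spin": 0, "gripper": 0},
    {"slide": [0, 0, -0.15], "spin": 0, "gripper": 0},
    {"slide": [0, 0, -0.15], "spin": 0, "gripper": 0},
    {"slide": [0, 0, -0.15], "spin": 0, "gripper": 0},
    {"slide": [0, 0, -0.15], "spin": 0, "gripper": 0}
  ]
}}

```text
t: 58.18
tool_pos: [0.6179, -0.357, 0.3806]
tool_rot: [-1.942, -2.469, 0.0]
contact_force: [0.4, -0.3, -0.7]
opening: 0.0424
grip_force: 0.0
```

```bash
python3 - <<'E'
from h import *
d=snap('wrist','w15.png');f=d['frame'].astype(int)
m=((f.max(2)<85)&(f.max(2)-f.min(2)<18)).astype('uint8');m[:90]=0;m[310:]=0;m[:,:275]=0;m[:,360:]=0
m=cv2.morphologyEx(m,cv2.MORPH_OPEN,np.ones((5,5)))
n,l,s,c=cv2.connectedComponentsWithStats(m)
for i in range(1,n):
    if s[i,4]>800:
        x,y,w,h,_=s[i];print(s[i],w2p(d,x+w/2,y+6,.179),w2p(d,x+w/2,y+h,.179))
print(order.finish_job())
E
```

```text
[ 315  130   23  105 2065] [ 0.61199843 -0.31568029  0.179     ] [ 0.63179291 -0.39668625  0.179     ]
the job is handed in; nothing more can be done
None
```

Job handed in at about 58 s: two full pots in the shut drawer, the empty in the tray, nut turned to its stop, extension back upright in its stand; I re-turned the nut after it read about 3.6° short, but did not re-measure its final angle.

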